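Pack the small pictures from the hall console

TASK

The hall is going to be painted, so pack the small framed pictures standing in the slotted ledge into the felt-lined case beside it: swing the case's hold-down bar well clear of the pockets, then lay every picture flat in a pocket of its own, glass side down on the felt, and last swing the bar back over them until it rests fully home in its keeper. Leave the vase and the candle jars where they are.

Things in the scene. Friction and masses are not known exactly. Their poses are not given: they have to be found in the camera images.
- frame0: small framed picture, 92 mm tall, 66 wide, 22 thick. Origin at its centre; x points out of its plain back (glass looks along -x), y across its width, z along its height (up in the ledge). Front moulding (x -11 to -1 mm) 66 x 92 mm; back box (x -1 to 11 mm) 50 mm wide, ends 6 mm below the top edge: from above the wider half is the glass side. One of 3 or 4; they face either way along the row.
- frame1: small framed picture, 92 mm tall, 66 wide, 22 thick. Origin at its centre; x points out of its plain back (glass looks along -x), y across its width, z along its height (up in the ledge). Front moulding (x -11 to -1 mm) 66 x 92 mm; back box (x -1 to 11 mm) 50 mm wide, ends 6 mm below the top edge: from above the wider half is the glass side. One of 3 or 4; they face either way along the row.
- frame2: small framed picture, 92 mm tall, 66 wide, 22 thick. Origin at its centre; x points out of its plain back (glass looks along -x), y across its width, z along its height (up in the ledge). Front moulding (x -11 to -1 mm) 66 x 92 mm; back box (x -1 to 11 mm) 50 mm wide, ends 6 mm below the top edge: from above the wider half is the glass side. One of 3 or 4; they face either way along the row.
- frame3: small framed picture, 92 mm tall, 66 wide, 22 thick. Origin at its centre; x points out of its plain back (glass looks along -x), y across its width, z along its height (up in the ledge). Front moulding (x -11 to -1 mm) 66 x 92 mm; back box (x -1 to 11 mm) 50 mm wide, ends 6 mm below the top edge: from above the wider half is the glass side. One of 3 or 4; they face either way along the row.
- ledge: fixed wooden block 110 (x) x 276 (y) x 30 mm tall with four slots in a row along its y, 72 mm apart (y = -108, -36, 36, 108 mm), each 70 mm along x by 25 mm along y and 22 mm deep, in which the pictures stand upright. Origin at the centre of its underside.
- case: loose plywood case, 256 (x) x 196 (y) x 18 mm tall, 1.8 kg; floor, walls and dividers 8 mm thick: four felt-lined pockets, each 116 mm (x) by 86 mm (y), 10 mm deep. Origin at the centre of its underside; x points roughly away from the robot. Pivot block at its near end (x = -128 to -172 mm, axis at -155); steel keeper at its far end (x = 128 to 146 mm, y -14 to 20 mm, 54 mm high), open towards -y.
- pocket0 (a point): centre of the near right (-x, -y) pocket of the case, 11 mm above its felt floor: where the centre of a picture lying flat in it is; axes as the case's.
- pocket1 (a point): centre of the near left (-x, +y) pocket of the case, 11 mm above its felt floor: where the centre of a picture lying flat in it is; axes as the case's.
- pocket2 (a point): centre of the far right (+x, -y) pocket of the case, 11 mm above its felt floor: where the centre of a picture lying flat in it is; axes as the case's.
- pocket3 (a point): centre of the far left (+x, +y) pocket of the case, 11 mm above its felt floor: where the centre of a picture lying flat in it is; axes as the case's.
- bar (a joint): angle of the flat hold-down bar about its upright pivot (rad): 0 = along the middle of the case, end in the keeper (home); grows to 1.8 as it swings level, clockwise from above, out past the case's -y side. Stays where it is left. 308 mm long past the pivot, 56 wide (34 near the pivot), underside 36 mm and top 44 mm above the table, 6 mm over seated pictures.
- bar_knob (a point): middle of the upright round black knob on the bar, 28 mm in diameter, standing 34 mm up from the bar's top (44 to 78 mm above the table), 224 mm from the pivot; this point is 66 mm above the table. Grip it from above or push it.
- bar_pivot (a point): the bar's pivot axis, at the bar's underside, 36 mm above the table.
- vase: white rippled ceramic vase with lavender, 165 mm tall without the flowers, 155 mm across; a bystander. Origin at the centre of its underside.
- jar0: white glass candle jar with a steel lid, 80 mm across, 94 mm tall; a bystander. Origin at the centre of its underside.
- jar1: white glass candle jar with a steel lid, 80 mm across, 94 mm tall; a bystander. Origin at the centre of its underside.
Not all that is in view belongs to the job. Leave any blue, grey or pink look-alike of the frame0 alone.

How it is judged:
By the outcome, as a careful person would: the job done as asked, in the order asked, and still so for the second after the job is handed in, with the robot touching nothing.
Of frame0, frame1, frame2, frame3 only 3 to 4 are there at a start; the rules pass over those that are not, and their reading is None.
At some moment in a run one of case may be knocked a few centimetres aside while the robot is not near it.
It also fails if it takes over 210 s, if anything falls off the work surface, if the arm or the gripper's body presses on something with over 40 N, if the wrist force passes 120 N, or if a joint passes its speed limit or range.

ROBOT

A 6-joint arm with a two-finger parallel gripper is mounted at the origin on the work surface. World frame = base frame: x ahead of the robot, y to its left, z up, the work surface at z = 0. Lengths are in mm, angles in rad, forces in N, time in s.
With the tool pointing down it reaches from about 300 to 775 mm from the base axis. Payload 14.6 kg.
Tool frame: the origin (TCP) lies between the finger pads; the fingertips stand manip.nose_length ahead of it and the grasp point (between the pads) lies 11 mm behind it (manip.nose_length is the distance from the TCP to the fingertips, in mm); z points along the fingers, y is the line along which they close (so a half turn about z gives the same grasp; the last joint's range is limited). The gripper opens to 94 mm and grips with 3 to 60 N. Pads are 16 mm wide; open, the fingers measure 119 mm over their backs; the gripper's body (75 mm by 177 mm) begins 78 mm behind the grasp point.
Start: joints at [-1.367, 0.3, 1.521, -0, 1.321, -0.067], TCP at [147.12, -529.948, 213.446] pointing down, gripper open.
Joint ranges: [-3.03, 3.03], [-0.79, 2.21], [0.23, 2.52], [-1.04, 4.18], [0, 3.07], [-2.55, 2.55]. Speed limits (rad/s): [2.22, 2.22, 2.57, 3.14, 3.14, 3.14].

INTERFACE

Orientations are given as [roll, pitch, yaw] about the fixed x, y, z axes, in that order (R = Rz(yaw) Ry(pitch) Rx(roll)).
In Python, from cell import manip, cams, job gives the robot as it stands.
- The arm moves only by the tool jog_arm, never from a script. Its argument "commands" is a list of rows, each an object of numbers: "dx", "dy", "dz": the shift along the tool's x, y, z each as a share of 40 mm, from -1 to 1; "ax", "ay", "az": the turn, a rotation vector about the tool's x, y, z each as a share of 10 degrees, from -1 to 1; "gripper": the closure, from 0 (fully open) to 1 (shut). A call has 1 to 10 rows; each row shifts and turns the commanded pose from where the row before left it, along the tool's axes as they then stand; what a row does not reach is not made up. A row lasts 1/8 s, in which the tool goes at most 62.5 mm and 10.7 degrees, less where a joint would pass 70% of its speed; a pose out of reach is approached as far as the arm can. A call with a number of a shift or a turn outside -1 to 1 is refused whole. A call with a gripper value outside its range is refused whole. The fingers move at their own pace and stop on an object; "squeeze" is the grip in N (left out, the last holds). Time passes only in rows, so rows that do not move let the fingers close. It gives the time, the measured TCP pose, the force, the opening and the grip force at its end, in the units of the state.
- manip.read_state(): the state, without advancing time (a new reading comes with each control period).
- cams.camera(name): name is "scene" or "top" or "wrist"; returns a dict with "image" (420x560x3 uint8, red, green, blue), "fx", "fy", "cx", "cy" (pixels), "world_to_cam" (4x4, takes a point from world to camera coordinates). Camera axes: x right, y down, z forward; pixel columns grow to the right and rows downward; lengths in mm; the calibration is good to about 2 mm. A picture is of the moment at which its call begins. There is no depth.
- job.sign_off(): hands the job in; it is judged then, once.
The state is a dict: "clock": time; "joints": joint angles; "qd": joint speeds; "effort": joint torques, N m; "eef_pos": TCP position; "eef_rot": TCP orientation; "wrist_force": force on the tool from outside, world axes, zero at the start; "moment": the same for the moment, N m; "finger_gap": finger opening in mm; "finger_force": force on a finger pad.
Only numpy, scipy, OpenCV 4.12 (cv2) and the standard library are available. Lean on these libraries where they do the work, as an engineer would, in place of code of your own. Each camera call takes 0.05 s, during which the arm holds its last target. There are 200 camera calls.

## Working session

There is one attempt and no reset: what is moved stays moved. The work goes in short steps, Python scripts to look and compute and a tool call to move; the robot and the scene stay as the last step left them, time stands still between calls to the robot, and variables do not carry over. Pictures are saved under pics/ and viewed, at most 17 in all, crops included, and the job is handed in when it is done.

Besides the shell and the picture viewer there is one more tool, called by a JSON object that holds its "method" and its "body". jog_arm: Moves the arm, as the interface text tells. Shift numbers are shares of 40 mm and turn numbers shares of 10 degrees, none past 1 either way. Its arguments: {"type":"object","properties":{"commands":{"type":"array"},"squeeze":{"type":"number"}},"required":["commands"]}

```bash
ls; mkdir -p pics; python3 - <<'E'
from cell import manip,cams
import cv2
print(manip.nose_length, manip.read_state())
for n in("scene","top"):
    c=cams.camera(n); cv2.imwrite(f"pics/{n}0.png",cv2.resize(c["image"][:,:,::-1],(800,600),interpolation=cv2.INTER_CUBIC)); print(c["fx"],c["fy"],c["cx"],c["cy"],c["world_to_cam"])
E
```

```text
pics
8.0 {'clock': 0.0, 'joints': array([-1.36660421e+00,  3.00447952e-01,  1.52159202e+00,  3.41489267e-06,
        1.32069050e+00, -6.66025780e-02]), 'qd': array([ 0.00132339,  0.00144734,  0.00201084, -0.00056919,  0.00104814,
        0.00012026]), 'effort': array([-4.24569644e-04, -5.31802511e+01, -3.52738237e+01,  7.08405278e-02,
        2.44555034e-02, -7.83539804e-05]), 'eef_pos': array([ 147.06817567, -529.7072376 ,  212.8943944 ]), 'eef_rot': array([-3.14045758e+00, -7.90259326e-05,  2.70793806e-01]), 'wrist_force': array([0.21504534, 0.16905147, 0.30388291]), 'moment': array([ 0.02050716, -0.00587515,  0.01641736]), 'finger_force': 0.0, 'finger_gap': 93.56480951880577}
538.6367471239196 538.6367471239196 276.26174325076335 217.918419495504 [[ 4.56216711e-01  8.89851515e-01 -5.53125604e-03 -1.89098765e+02]
 [ 7.23245950e-01 -3.74406974e-01 -5.80288474e-01 -3.95959675e+02]
 [-5.18441519e-01  2.60736841e-01 -8.14392222e-01  1.90961370e+03]
 [ 0.00000000e+00  0.00000000e+00  0.00000000e+00  1.00000000e+00]]
478.86631226999054 478.86631226999054 287.5678952220193 213.0319154108144 [[ 2.84956857e-02 -9.99570618e-01  6.82468374e-03 -1.22571634e+02]
 [-9.83672710e-01 -2.92548691e-02 -1.77572947e-01  5.23010401e+02]
 [ 1.77696356e-01 -1.65319225e-03 -9.84083976e-01  1.31427054e+03]
 [ 0.00000000e+00  0.00000000e+00  0.00000000e+00  1.00000000e+00]]
```

View pics/top0.png

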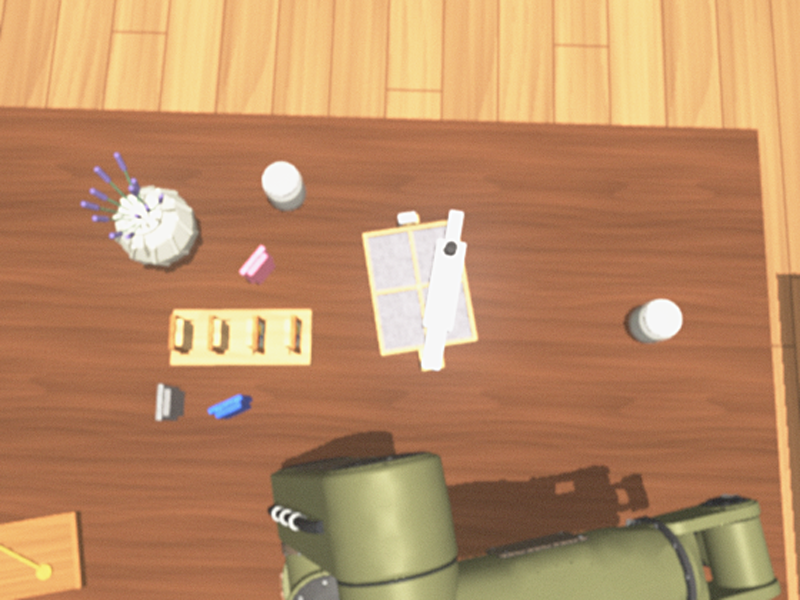

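View pics/scene0.png

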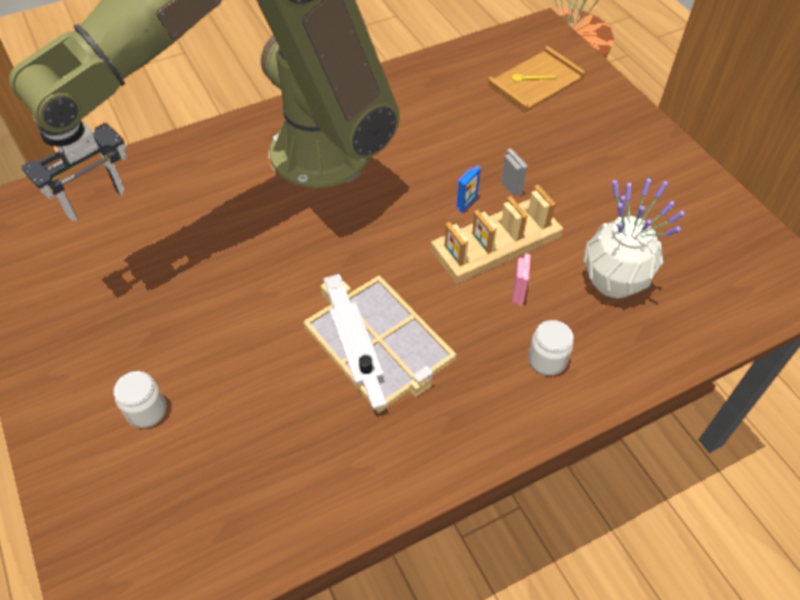

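The top picture shows four wooden frames in the ledge at (182,335), (218,335), (258,335) and (294,335). The look-alikes to leave alone are grey at (165,402), blue at (230,405) and pink at (257,263). The case centre is at about (420,288). The bar is partly open, with its knob at (451,248), pivot end at (432,365) and keeper at (407,217). The scene picture shows the glass on the two frames nearest the case, facing the case. The two farther ones show their plain backs. Next, one close crop of each area.

```bash
python3 - <<'E'
from cell import cams
import cv2,numpy as np
c=cams.camera("top")["image"][:,:,::-1]
a=cv2.resize(c[205:265,105:225],(800,400),interpolation=cv2.INTER_CUBIC)
cv2.imwrite("pics/ledge1.png",a)
cv2.imwrite("pics/case1.png",cv2.resize(c[140:265,240:350],(528,600),interpolation=cv2.INTER_CUBIC))
E
```

```text
(no output)
```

View pics/ledge1.png

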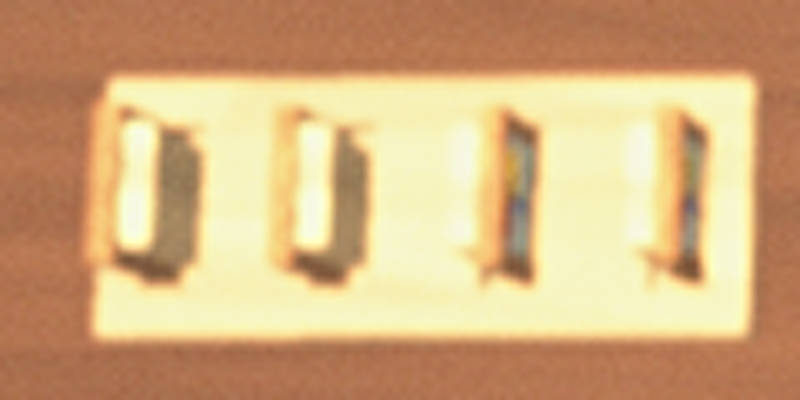

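View pics/case1.png

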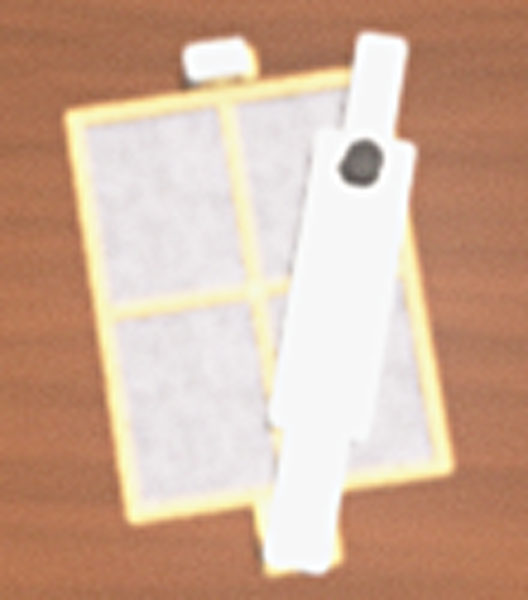

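```bash
cat > h.py <<'E'
import numpy as np, cv2
from cell import manip,cams,job
from scipy.spatial.transform import Rotation as R
def p2w(c,u,v,z):
    T=c["world_to_cam"];r=T[:3,:3].T;o=-r@T[:3,3]
    d=r@np.array([(u-c["cx"])/c["fx"],(v-c["cy"])/c["fy"],1]);return o+d*(z-o[2])/d[2]
def w2p(c,p):
    q=c["world_to_cam"]@np.append(p,1);return np.array([c["fx"]*q[0]/q[2]+c["cx"],c["fy"]*q[1]/q[2]+c["cy"]])
def crop2w(c,pts,s,off,z):
    return np.array([p2w(c,(u+.5)/s-.5+off[0],(v+.5)/s-.5+off[1],z) for u,v in pts])
def fit(model,w):
    m=np.array(model,float);w=w[:,:2];mc,wc=m.mean(0),w.mean(0)
    a=m-mc;b=w-wc;th=np.arctan2((a[:,0]*b[:,1]-a[:,1]*b[:,0]).sum(),(a*b).sum())
    Q=np.array([[np.cos(th),-np.sin(th)],[np.sin(th),np.cos(th)]]);t=wc-Q@mc
    return t,th,np.abs(m@Q.T+t-w).max()
E
python3 - <<'E'
from h import *
np.set_printoptions(precision=1,suppress=True)
c=cams.camera("top")
w=crop2w(c,[(105,73),(757,72),(750,340),(92,340)],6.667,(105,205),30)
print(fit([(55,138),(55,-138),(-55,-138),(-55,138)],w))
w=crop2w(c,[(65,112),(455,468),(130,522)],4.8,(240,140),18)
t,th,e=fit([(128,98),(-128,-98),(-128,98)],w);print(t,th,e)
Q=np.array([[np.cos(th),-np.sin(th)],[np.sin(th),np.cos(th)]])
for p in [(-62,-47),(-62,47),(62,-47),(62,47),(-155,0)]: print(p,Q@p+t)
k=crop2w(c,[(362,158)],4.8,(240,140),78)[0];print("knob",k)
pv=Q@(-155,0)+t;d=k[:2]-pv;print(np.hypot(*d),"bar",th-np.arctan2(d[1],d[0]))
# frame tops z=100: box near/far, moulding line
w=crop2w(c,[(102,105),(92,262),(287,108),(278,268),(500,108),(487,265),(670,108),(660,262)],6.667,(105,205),100);print(w)
E
```

```text
(array([454.7, 230.1]), np.float64(0.03093937584522458), np.float64(2.829724841873883))
[ 572.  -122.4] 0.19439506484903796 0.8920089077186901
(-62, -47) [ 520.2 -180.5]
(-62, 47) [502.1 -88.3]
(62, -47) [ 641.9 -156.6]
(62, 47) [623.7 -64.3]
(-155, 0) [ 419.9 -152.4]
knob [ 639.2 -181.4   78. ]
221.2368509160641 bar 0.32584115392673507
[[483.2 347.7 100. ]
 [418.9 345.9 100. ]
 [484.1 272.4 100. ]
 [418.7 270.7 100. ]
 [486.7 185.7 100. ]
 [422.4 186.5 100. ]
 [488.8 116.5 100. ]
 [425.6 116.8 100. ]]
```

The crops confirm the layout. The two left frames (crop x≈92–155 and 280–330) have the wider moulding half on the +y side, so their glass faces +y. The right two (crop x≈500 and 670) show glass on the -y side. The bar is at about 0.33 rad.

```bash
cat >> h.py <<'E'
def pose(phi,tau):
    "tool y at angle phi (deg), tilted about tool y by tau deg from pointing down"
    y=np.array([np.cos(np.radians(phi)),np.sin(np.radians(phi)),0]);z=np.array([0,0,-1.]);x=np.cross(y,z)
    return R.from_matrix(np.c_[x,y,z])*R.from_euler('y',tau,degrees=True)
def plan(*steps,pos=None,rot=None):
    "steps: (xyz,phi,tau). prints per step: shift total in tool axes /40, then turn total /10deg"
    s=manip.read_state(); p=s["eef_pos"] if pos is None else np.array(pos); r=R.from_euler('xyz',s["eef_rot"]) if rot is None else rot
    print("t",round(s["clock"],1),"pos",p.round(1),"joints",s["joints"].round(2),"gap",round(s["finger_gap"],1))
    for q,phi,tau in steps:
        q=np.array(q,float);n=pose(phi,tau)
        print("shift",(r.inv().apply(q-p)/40).round(2),"turn",(np.degrees((r.inv()*n).as_rotvec())/10).round(2)); p,r=q,n
E
python3 - <<'E'
from h import *
plan(((640,-181,200),82.5,0),((640,-181,58),82.5,0))
E
```

```text
t 0.2 pos [ 147.1 -529.8  213.1] joints [-1.37  0.3   1.52  0.    1.32 -0.07] gap 93.8
shift [14.21 -5.11  0.33] turn [-0.00e+00 -1.00e-02 -1.57e+01]
shift [0.   0.   3.55] turn [0. 0. 0.]
```

{"method": "jog_arm", "body": {"commands": [{"dx": 0.9, "dy": -0.32}, {"dx": 0.9, "dy": -0.32}, {"dx": 0.9, "dy": -0.32}, {"dx": 0.9, "dy": -0.32}, {"dx": 0.9, "dy": -0.32}, {"dx": 0.9, "dy": -0.32}, {"dx": 0.9, "dy": -0.32}, {"dx": 0.9, "dy": -0.32}]}}

```text
schema error: expected keys dx, dy, dz, ax, ay, az, gripper
```

{"method": "jog_arm", "body": {"commands": [{"dx": 0.88, "dy": -0.32}, {"dx": 0.88, "dy": -0.32}, {"dx": 0.88, "dy": -0.32}, {"dx": 0.88, "dy": -0.32}, {"dx": 0.88, "dy": -0.32}, {"dx": 0.88, "dy": -0.32}, {"dx": 0.88, "dy": -0.32}, {"dx": 0.88, "dy": -0.32}]}}

```text
schema error: expected keys dx, dy, dz, ax, ay, az, gripper
```

{"method": "jog_arm", "body": {"commands": [{"az": -0.98, "gripper": 0.6}, {"az": -0.98}, {"az": -0.98}, {"az": -0.98}, {"az": -0.98}, {"az": -0.98}, {"az": -0.98}, {"az": -0.98}]}}

```text
schema error: expected keys dx, dy, dz, ax, ay, az, gripper
```

{"method": "jog_arm", "body": {"commands": [{"az": -0.98}, {"az": -0.98}, {"az": -0.98}, {"az": -0.98}, {"az": -0.98}, {"az": -0.98}, {"az": -0.98}, {"az": -0.98}, {}, {}]}}

```text
schema error: expected keys dx, dy, dz, ax, ay, az, gripper
```

```bash
python3 - <<'E'
from h import *
plan(((640,-181,120),82.5,0),((640,-181,58),82.5,0))
c=cams.camera("wrist"); cv2.imwrite("pics/w1.png",c["image"][:,:,::-1])
print(w2p(c,[640,-181,78]),w2p(c,[624,-64,18]))
E
```

```text
t 0.2 pos [ 147.1 -529.8  213.1] joints [-1.37  0.3   1.52  0.    1.32 -0.07] gap 93.8
shift [14.21 -5.1   2.33] turn [-0.00e+00 -1.00e-02 -1.57e+01]
shift [0.   0.   1.55] turn [0. 0. 0.]
[ -92.04210236 -798.15417583] [-165.46965936 -600.05133477]
```

View pics/w1.png

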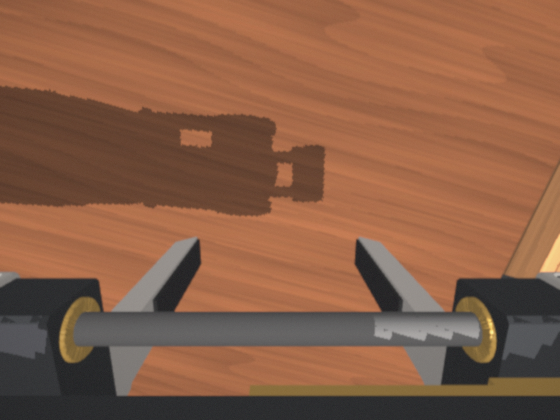

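The calls were refused because every row needs all seven keys, so the arm hasn't moved. The wrist view shows only bare table and the fingers.

{"method": "jog_arm", "body": {"commands": [{"dx": 0.9, "dy": -0.32, "dz": 0, "ax": 0, "ay": 0, "az": 0, "gripper": 0}, {"dx": 0.9, "dy": -0.32, "dz": 0, "ax": 0, "ay": 0, "az": 0, "gripper": 0}, {"dx": 0.9, "dy": -0.32, "dz": 0, "ax": 0, "ay": 0, "az": 0, "gripper": 0}, {"dx": 0.9, "dy": -0.32, "dz": 0, "ax": 0, "ay": 0, "az": 0, "gripper": 0}, {"dx": 0.9, "dy": -0.32, "dz": 0, "ax": 0, "ay": 0, "az": 0, "gripper": 0}, {"dx": 0.9, "dy": -0.32, "dz": 0, "ax": 0, "ay": 0, "az": 0, "gripper": 0}, {"dx": 0.9, "dy": -0.32, "dz": 0, "ax": 0, "ay": 0, "az": 0, "gripper": 0}, {"dx": 0.9, "dy": -0.32, "dz": 0, "ax": 0, "ay": 0, "az": 0, "gripper": 0}]}}

```text
clock: 1.25
eef_pos: [398.2, -353.4, 213.4]
eef_rot: [-3.142, 0.0, 0.271]
wrist_force: [0.4, 0.1, -0.1]
finger_gap: 93.8
finger_force: 0.0
```

{"method": "jog_arm", "body": {"commands": [{"dx": 0.88, "dy": -0.32, "dz": 0, "ax": 0, "ay": 0, "az": 0, "gripper": 0}, {"dx": 0.88, "dy": -0.32, "dz": 0, "ax": 0, "ay": 0, "az": 0, "gripper": 0}, {"dx": 0.88, "dy": -0.32, "dz": 0, "ax": 0, "ay": 0, "az": 0, "gripper": 0}, {"dx": 0.88, "dy": -0.32, "dz": 0, "ax": 0, "ay": 0, "az": 0, "gripper": 0}, {"dx": 0.88, "dy": -0.32, "dz": 0, "ax": 0, "ay": 0, "az": 0, "gripper": 0}, {"dx": 0.88, "dy": -0.32, "dz": 0, "ax": 0, "ay": 0, "az": 0, "gripper": 0}, {"dx": 0.88, "dy": -0.32, "dz": 0, "ax": 0, "ay": 0, "az": 0, "gripper": 0}, {"dx": 0.88, "dy": -0.32, "dz": 0, "ax": 0, "ay": 0, "az": 0, "gripper": 0}]}}

```text
clock: 2.25
eef_pos: [642.1, -179.4, 213.2]
eef_rot: [-3.141, 0.0, 0.271]
wrist_force: [0.3, -0.8, 0.7]
finger_gap: 94.5
finger_force: 0.0
```

{"method": "jog_arm", "body": {"commands": [{"dx": 0, "dy": 0, "dz": 0, "ax": 0, "ay": 0, "az": -0.98, "gripper": 0.6}, {"dx": 0, "dy": 0, "dz": 0, "ax": 0, "ay": 0, "az": -0.98, "gripper": 0.6}, {"dx": 0, "dy": 0, "dz": 0, "ax": 0, "ay": 0, "az": -0.98, "gripper": 0.6}, {"dx": 0, "dy": 0, "dz": 0, "ax": 0, "ay": 0, "az": -0.98, "gripper": 0.6}, {"dx": 0, "dy": 0, "dz": 0, "ax": 0, "ay": 0, "az": -0.98, "gripper": 0.6}, {"dx": 0, "dy": 0, "dz": 0, "ax": 0, "ay": 0, "az": -0.98, "gripper": 0.6}, {"dx": 0, "dy": 0, "dz": 0, "ax": 0, "ay": 0, "az": -0.98, "gripper": 0.6}, {"dx": 0, "dy": 0, "dz": 0, "ax": 0, "ay": 0, "az": -0.98, "gripper": 0.6}]}}

```text
clock: 3.25
eef_pos: [641.1, -180.2, 213.2]
eef_rot: [-3.141, -0.0, 1.645]
wrist_force: [0.8, -1.1, -0.1]
finger_gap: 37.5
finger_force: 0.0
```

{"method": "jog_arm", "body": {"commands": [{"dx": 0, "dy": 0, "dz": 0, "ax": 0, "ay": 0, "az": -0.98, "gripper": 0.6}, {"dx": 0, "dy": 0, "dz": 0, "ax": 0, "ay": 0, "az": -0.98, "gripper": 0.6}, {"dx": 0, "dy": 0, "dz": 0, "ax": 0, "ay": 0, "az": -0.98, "gripper": 0.6}, {"dx": 0, "dy": 0, "dz": 0, "ax": 0, "ay": 0, "az": -0.98, "gripper": 0.6}, {"dx": 0, "dy": 0, "dz": 0, "ax": 0, "ay": 0, "az": -0.98, "gripper": 0.6}, {"dx": 0, "dy": 0, "dz": 0, "ax": 0, "ay": 0, "az": -0.98, "gripper": 0.6}, {"dx": 0, "dy": 0, "dz": 0, "ax": 0, "ay": 0, "az": -0.98, "gripper": 0.6}, {"dx": 0, "dy": 0, "dz": 0, "ax": 0, "ay": 0, "az": -0.98, "gripper": 0.6}, {"dx": 0, "dy": 0, "dz": 0, "ax": 0, "ay": 0, "az": 0, "gripper": 0.6}]}}

```text
clock: 4.38
eef_pos: [641.2, -180.2, 213.2]
eef_rot: [3.142, -0.0, 3.006]
wrist_force: [-0.1, -1.3, -0.2]
finger_gap: 37.3
finger_force: 0.0
```

```bash
python3 - <<'E'
from h import *
plan(((640,-181,120),82.5,0),((640,-181,58),82.5,0))
c=cams.camera("wrist"); cv2.imwrite("pics/w2.png",c["image"][:,:,::-1])
print(w2p(c,[640,-181,78]),w2p(c,[624,-64,18]))
E
```

```text
t 4.4 pos [ 641.2 -180.2  213.2] joints [-0.33  0.57  1.14  0.    1.43 -1.76] gap 37.3
shift [ 0.03 -0.02  2.33] turn [ 0.   -0.   -0.02]
shift [0.   0.   1.55] turn [0. 0. 0.]
[276.52174361 202.9467434 ] [374.75328654 164.72925611]
```

View pics/w2.png

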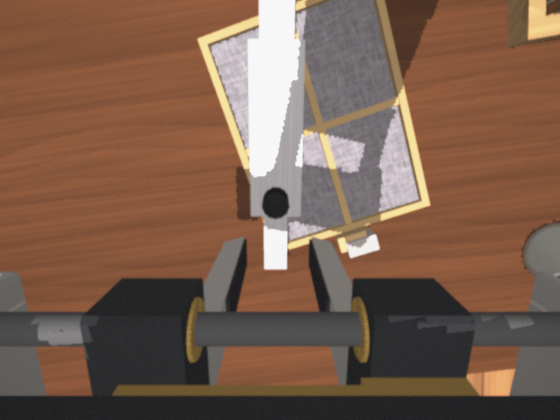

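The knob is at (276,203), exactly where predicted. Next, lower the fingers around it and swing the bar out.

{"method": "jog_arm", "body": {"commands": [{"dx": 0, "dy": 0, "dz": 0.97, "ax": 0, "ay": 0, "az": 0, "gripper": 0.6}, {"dx": 0, "dy": 0, "dz": 0.97, "ax": 0, "ay": 0, "az": 0, "gripper": 0.6}, {"dx": 0, "dy": 0, "dz": 0.97, "ax": 0, "ay": 0, "az": 0, "gripper": 0.6}, {"dx": 0, "dy": 0, "dz": 0.9, "ax": 0, "ay": 0, "az": 0, "gripper": 0.6}, {"dx": 0, "dy": 0, "dz": 0, "ax": 0, "ay": 0, "az": 0, "gripper": 0.6}]}}

```text
clock: 5.05
eef_pos: [639.9, -179.8, 58.5]
eef_rot: [3.141, -0.005, 3.004]
wrist_force: [0.4, -0.4, 0.9]
finger_gap: 37.1
finger_force: 0.0
```

{"method": "jog_arm", "body": {"commands": [{"dx": 0.02, "dy": -0.49, "dz": 0, "ax": 0, "ay": 0, "az": 0.5, "gripper": 0.6}, {"dx": 0.02, "dy": -0.49, "dz": 0, "ax": 0, "ay": 0, "az": 0.5, "gripper": 0.6}, {"dx": 0.02, "dy": -0.49, "dz": 0, "ax": 0, "ay": 0, "az": 0.5, "gripper": 0.6}, {"dx": 0.02, "dy": -0.49, "dz": 0, "ax": 0, "ay": 0, "az": 0.5, "gripper": 0.6}, {"dx": 0.02, "dy": -0.49, "dz": 0, "ax": 0, "ay": 0, "az": 0.5, "gripper": 0.6}, {"dx": 0.02, "dy": -0.49, "dz": 0, "ax": 0, "ay": 0, "az": 0.5, "gripper": 0.6}]}}

```text
clock: 5.8
eef_pos: [597.1, -288.6, 63.4]
eef_rot: [3.141, 0.003, 2.479]
wrist_force: [0.5, 0.8, 0.6]
finger_gap: 37.5
finger_force: 0.3
```

{"method": "jog_arm", "body": {"commands": [{"dx": 0.02, "dy": -0.49, "dz": 0.1, "ax": 0, "ay": 0, "az": 0.5, "gripper": 0.6}, {"dx": 0.02, "dy": -0.49, "dz": 0, "ax": 0, "ay": 0, "az": 0.5, "gripper": 0.6}, {"dx": 0.02, "dy": -0.49, "dz": 0, "ax": 0, "ay": 0, "az": 0.5, "gripper": 0.6}, {"dx": 0.02, "dy": -0.49, "dz": 0, "ax": 0, "ay": 0, "az": 0.5, "gripper": 0.6}, {"dx": 0.02, "dy": -0.49, "dz": 0, "ax": 0, "ay": 0, "az": 0.5, "gripper": 0.6}, {"dx": 0.02, "dy": -0.49, "dz": 0, "ax": 0, "ay": 0, "az": 0.5, "gripper": 0.6}, {"dx": 0.02, "dy": -0.49, "dz": 0, "ax": 0, "ay": 0, "az": 0.5, "gripper": 0.6}, {"dx": 0.02, "dy": -0.49, "dz": 0, "ax": 0, "ay": 0, "az": 0.5, "gripper": 0.6}, {"dx": 0.02, "dy": -0.49, "dz": 0, "ax": 0, "ay": 0, "az": 0.5, "gripper": 0.6}, {"dx": 0, "dy": 0, "dz": 0, "ax": 0, "ay": 0, "az": 0, "gripper": 0.6}]}}

```text
clock: 7.05
eef_pos: [447.5, -374.6, 59.0]
eef_rot: [3.14, 0.002, 1.696]
wrist_force: [-0.5, -0.2, -1.1]
finger_gap: 38.0
finger_force: 0.0
```

```bash
python3 - <<'E'
from h import *
s=manip.read_state();print(s["wrist_force"],s["finger_force"])
P=[451,265-4,0]
plan(((s["eef_pos"][0],s["eef_pos"][1],200),*[np.degrees(s["eef_rot"][2])-90,0]),((459,122,200),1.8,-30))
E
```

```text
[-0.45759144 -0.19349645 -1.12987374] 0.0
t 7.0 pos [ 447.5 -374.6   59. ] joints [-0.76  0.54  1.57 -0.    1.03 -0.88] gap 38.0
shift [-0.01  0.01 -3.52] turn [0.01 0.01 0.  ]
shift [12.28  1.84  0.  ] turn [ 0.14 -3.    0.53]
```

{"method": "jog_arm", "body": {"commands": [{"dx": 0, "dy": 0, "dz": -0.9, "ax": 0, "ay": 0, "az": 0, "gripper": 0.6}, {"dx": 0, "dy": 0, "dz": -0.9, "ax": 0, "ay": 0, "az": 0, "gripper": 0.3}, {"dx": 0, "dy": 0, "dz": -0.9, "ax": 0, "ay": 0, "az": 0, "gripper": 0}, {"dx": 0, "dy": 0, "dz": -0.8, "ax": 0, "ay": 0, "az": 0, "gripper": 0}]}}

```text
clock: 7.55
eef_pos: [448.5, -373.7, 199.9]
eef_rot: [3.14, 0.002, 1.7]
wrist_force: [-0.4, 0.5, -0.4]
finger_gap: 63.8
finger_force: 0.0
```

{"method": "jog_arm", "body": {"commands": [{"dx": 1, "dy": 0.14, "dz": 0, "ax": 0, "ay": 0, "az": 0, "gripper": 0}, {"dx": 1, "dy": 0.14, "dz": 0, "ax": 0, "ay": 0, "az": 0, "gripper": 0}, {"dx": 1, "dy": 0.14, "dz": 0, "ax": 0, "ay": 0, "az": 0, "gripper": 0}, {"dx": 1, "dy": 0.14, "dz": 0, "ax": 0, "ay": 0, "az": 0, "gripper": 0}, {"dx": 1, "dy": 0.14, "dz": 0, "ax": 0, "ay": 0, "az": 0, "gripper": 0}, {"dx": 1, "dy": 0.14, "dz": 0, "ax": 0, "ay": 0, "az": 0, "gripper": 0}, {"dx": 1, "dy": 0.14, "dz": 0, "ax": 0, "ay": 0, "az": 0, "gripper": 0}, {"dx": 1, "dy": 0.14, "dz": 0, "ax": 0, "ay": 0, "az": 0, "gripper": 0}, {"dx": 1, "dy": 0.14, "dz": 0, "ax": 0, "ay": 0, "az": 0, "gripper": 0}, {"dx": 1, "dy": 0.14, "dz": 0, "ax": 0, "ay": 0, "az": 0, "gripper": 0}]}}

```text
clock: 8.8
eef_pos: [452.8, 32.0, 198.5]
eef_rot: [3.139, 0.0, 1.7]
wrist_force: [1.1, 0.4, -0.0]
finger_gap: 94.0
finger_force: 0.0
```

{"method": "jog_arm", "body": {"commands": [{"dx": 1, "dy": 0.14, "dz": 0, "ax": 0, "ay": 0, "az": 0, "gripper": 0}, {"dx": 1, "dy": 0.14, "dz": 0, "ax": 0, "ay": 0, "az": 0, "gripper": 0}, {"dx": 0, "dy": 0, "dz": 0, "ax": 0.05, "ay": -1, "az": 0.18, "gripper": 0}, {"dx": 0, "dy": 0, "dz": 0, "ax": 0.05, "ay": -1, "az": 0.18, "gripper": 0}, {"dx": 0, "dy": 0, "dz": 0, "ax": 0.05, "ay": -1, "az": 0.18, "gripper": 0}, {"dx": 0, "dy": 0, "dz": 0, "ax": 0, "ay": 0, "az": 0, "gripper": 0}]}}

```text
clock: 9.55
eef_pos: [453.1, 113.0, 197.0]
eef_rot: [-3.14, 0.524, 1.607]
wrist_force: [-1.0, 0.7, -0.0]
finger_gap: 94.2
finger_force: 0.0
```

```bash
python3 - <<'E'
from h import *
plan(((458,111,150),1.8,-30),((458,111,76.5),1.8,-30))
c=cams.camera("wrist"); cv2.imwrite("pics/w3.png",c["image"][:,:,::-1])
for q in ([425.6,116.5,100],[490,116.5,100]): print(w2p(c,q))
c=cams.camera("top"); cv2.imwrite("pics/t3.png",cv2.resize(c["image"][130:270,100:360,::-1],(800,431),interpolation=cv2.INTER_CUBIC))
E
```

```text
t 9.6 pos [453.1 113.  197. ] joints [ 0.43  0.26  1.69 -0.49  1.42  0.52] gap 94.2
shift [0.54 0.12 1.04] turn [0.   0.   0.02]
shift [ 0.92 -0.    1.59] turn [0. 0. 0.]
[243.39613371 154.57514187]
[324.16810819 157.01883212]
```

View pics/w3.png

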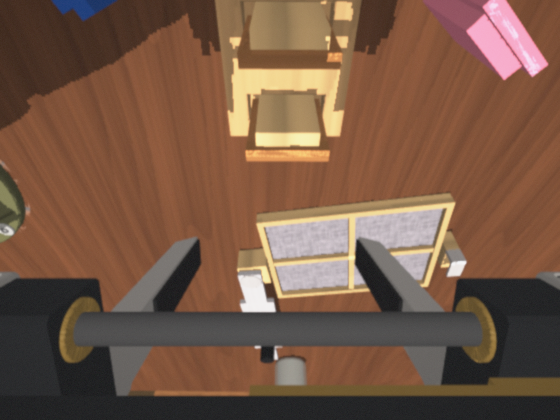

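The moulding's top edge runs from (246,155) to (328,155), about 2.5 mm further +x than predicted, and the jaws straddle it.

{"method": "jog_arm", "body": {"commands": [{"dx": 0.5, "dy": 0.06, "dz": 0.88, "ax": 0, "ay": 0, "az": 0, "gripper": 0}, {"dx": 0.48, "dy": 0.06, "dz": 0.88, "ax": 0, "ay": 0, "az": 0, "gripper": 0}, {"dx": 0.48, "dy": 0.06, "dz": 0.88, "ax": 0, "ay": 0, "az": 0, "gripper": 0}, {"dx": 0, "dy": 0, "dz": 0, "ax": 0, "ay": 0, "az": 0, "gripper": 0}, {"dx": 0, "dy": 0, "dz": 0, "ax": 0, "ay": 0, "az": 0, "gripper": 0.5}, {"dx": 0, "dy": 0, "dz": 0, "ax": 0, "ay": 0, "az": 0, "gripper": 0.5}, {"dx": 0, "dy": 0, "dz": 0, "ax": 0, "ay": 0, "az": 0, "gripper": 0.5}, {"dx": 0, "dy": 0, "dz": 0, "ax": 0, "ay": 0, "az": 0, "gripper": 0.5}], "squeeze": 30}}

```text
clock: 10.65
eef_pos: [460.6, 109.0, 77.3]
eef_rot: [3.141, 0.524, 1.602]
wrist_force: [0.4, 0.5, 8.4]
finger_gap: 65.7
finger_force: 30.0
```

{"method": "jog_arm", "body": {"commands": [{"dx": -0.25, "dy": 0, "dz": -0.43, "ax": 0, "ay": 0, "az": 0, "gripper": 0.5}, {"dx": -0.45, "dy": 0, "dz": -0.78, "ax": 0, "ay": 0, "az": 0, "gripper": 0.5}, {"dx": -0.5, "dy": 0, "dz": -0.87, "ax": 0, "ay": 0, "az": 0, "gripper": 0.5}, {"dx": -0.5, "dy": 0, "dz": -0.87, "ax": 0, "ay": 0, "az": 0, "gripper": 0.5}, {"dx": 0, "dy": 0, "dz": 0, "ax": 0, "ay": 0, "az": 0, "gripper": 0.5}]}}

```text
clock: 11.28
eef_pos: [461.1, 109.5, 216.0]
eef_rot: [3.137, 0.522, 1.599]
wrist_force: [-0.2, -0.4, -1.6]
finger_gap: 65.3
finger_force: 30.0
```

```bash
cat >> h.py <<'E'
CASE=(np.array([572.,-122.4]),0.1944)
def pocket(i):
    t,th=CASE;m=[(-62,-47),(-62,47),(62,-47),(62,47)][i];return t+np.array([[np.cos(th),-np.sin(th)],[np.sin(th),np.cos(th)]])@m
def place(i,left,z=38,back=-17.4,tau=35):
    t,th=CASE;p=pocket(i)+back*np.array([np.cos(th),np.sin(th)])
    return ((*p,z),np.degrees(th)+(90 if left else -90),-tau if left else tau)
E
python3 - <<'E'
from h import *
a=place(2,0,190);plan(a,place(2,0))
s=manip.read_state();print(s["wrist_force"],s["finger_force"])
E
```

```text
t 11.3 pos [461.1 109.5 216. ] joints [ 0.41  0.25  1.66 -0.49  1.45  0.5 ] gap 65.3
shift [-5.61  3.88  4.  ] turn [-0.36  5.32  8.44]
shift [-2.18  0.    3.11] turn [0. 0. 0.]
[-0.22755266 -0.36835432 -1.63443976] 29.998982548713684
```

{"method": "jog_arm", "body": {"commands": [{"dx": -0.56, "dy": 0.39, "dz": 0.4, "ax": 0, "ay": 0, "az": 0, "gripper": 0.5}, {"dx": -0.56, "dy": 0.39, "dz": 0.4, "ax": 0, "ay": 0, "az": 0, "gripper": 0.5}, {"dx": -0.56, "dy": 0.39, "dz": 0.4, "ax": 0, "ay": 0, "az": 0, "gripper": 0.5}, {"dx": -0.56, "dy": 0.39, "dz": 0.4, "ax": 0, "ay": 0, "az": 0, "gripper": 0.5}, {"dx": -0.56, "dy": 0.39, "dz": 0.4, "ax": 0, "ay": 0, "az": 0, "gripper": 0.5}, {"dx": -0.56, "dy": 0.39, "dz": 0.4, "ax": 0, "ay": 0, "az": 0, "gripper": 0.5}, {"dx": -0.56, "dy": 0.39, "dz": 0.4, "ax": 0, "ay": 0, "az": 0, "gripper": 0.5}, {"dx": -0.56, "dy": 0.39, "dz": 0.4, "ax": 0, "ay": 0, "az": 0, "gripper": 0.5}, {"dx": -0.56, "dy": 0.39, "dz": 0.4, "ax": 0, "ay": 0, "az": 0, "gripper": 0.5}, {"dx": -0.56, "dy": 0.39, "dz": 0.4, "ax": 0, "ay": 0, "az": 0, "gripper": 0.5}]}}

```text
clock: 12.52
eef_pos: [624.7, -160.8, 185.0]
eef_rot: [-3.139, 0.523, 1.603]
wrist_force: [0.5, 0.3, -0.5]
finger_gap: 65.7
finger_force: 30.0
```

{"method": "jog_arm", "body": {"commands": [{"dx": 0, "dy": 0, "dz": 0, "ax": -0.04, "ay": 0.53, "az": 0.84, "gripper": 0.5}, {"dx": 0, "dy": 0, "dz": 0, "ax": -0.04, "ay": 0.53, "az": 0.84, "gripper": 0.5}, {"dx": 0, "dy": 0, "dz": 0, "ax": -0.04, "ay": 0.53, "az": 0.84, "gripper": 0.5}, {"dx": 0, "dy": 0, "dz": 0, "ax": -0.04, "ay": 0.53, "az": 0.84, "gripper": 0.5}, {"dx": 0, "dy": 0, "dz": 0, "ax": -0.04, "ay": 0.53, "az": 0.84, "gripper": 0.5}, {"dx": 0, "dy": 0, "dz": 0, "ax": -0.04, "ay": 0.53, "az": 0.84, "gripper": 0.5}, {"dx": 0, "dy": 0, "dz": 0, "ax": -0.04, "ay": 0.53, "az": 0.84, "gripper": 0.5}, {"dx": 0, "dy": 0, "dz": 0, "ax": -0.04, "ay": 0.53, "az": 0.84, "gripper": 0.5}, {"dx": 0, "dy": 0, "dz": 0, "ax": -0.04, "ay": 0.53, "az": 0.84, "gripper": 0.5}, {"dx": 0, "dy": 0, "dz": 0, "ax": -0.04, "ay": 0.53, "az": 0.84, "gripper": 0.5}]}}

```text
clock: 13.78
eef_pos: [624.1, -160.1, 185.3]
eef_rot: [3.134, -0.608, 0.199]
wrist_force: [0.7, 0.2, -1.3]
finger_gap: 66.1
finger_force: 30.0
```

```bash
python3 - <<'E'
from h import *
plan(place(2,0,80),place(2,0))
c=cams.camera("scene"); a=c["image"][150:310,190:420,::-1];cv2.imwrite("pics/s4.png",cv2.resize(a,None,fx=3.3,fy=3.3,interpolation=cv2.INTER_CUBIC))
c=cams.camera("top"); cv2.imwrite("pics/t4.png",cv2.resize(c["image"][130:270,230:420,::-1],None,fx=4,fy=4,interpolation=cv2.INTER_CUBIC))
E
```

```text
t 13.8 pos [ 624.1 -160.1  185.3] joints [-0.45  0.29  1.71  0.55  0.7   0.58] gap 66.1
shift [-1.49 -0.02  2.17] turn [0.03 0.02 0.02]
shift [-0.6   0.    0.86] turn [0. 0. 0.]
```

View pics/s4.png

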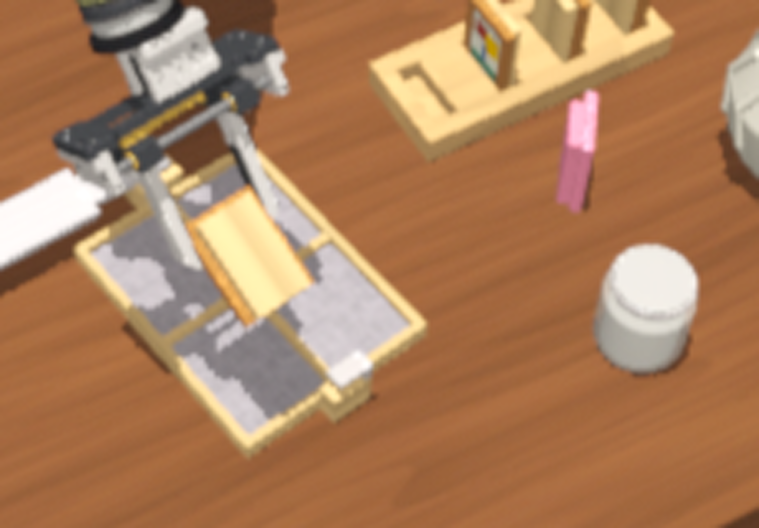

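The frame hangs back up and glass down, tilted over the far right pocket. I'll write a case-pose finder so I can check for a nudge before each placing.

```bash
cat >> h.py <<'E'
def findcase(g=None):
    "case pose from the top camera: bright rim against felt inside and wood outside"
    c=cams.camera("top");im=cv2.GaussianBlur(c["image"],(3,3),0).astype(np.float32)
    rim=im[...,0]-im[...,2];grn=im[...,1]
    s=np.linspace(-1,1,30)
    def rect(a,b,off=0): a+=off;b+=off;return np.r_[np.c_[a*np.ones(30),b*s],np.c_[-a*np.ones(30),b*s],np.c_[a*s,b*np.ones(30)],np.c_[a*s,-b*np.ones(30)]]
    A,I,O=rect(124,94),rect(124,94,-10),rect(124,94,11)
    Ts=c["world_to_cam"]
    def samp(f,m,p,z):
        t,th=p[:2],p[2];w=m@np.array([[np.cos(th),np.sin(th)],[-np.sin(th),np.cos(th)]])+t
        q=np.c_[w,np.full(len(w),z),np.ones(len(w))]@Ts[:3].T
        return cv2.remap(f,(c["fx"]*q[:,0]/q[:,2]+c["cx"]).astype(np.float32)[None],(c["fy"]*q[:,1]/q[:,2]+c["cy"]).astype(np.float32)[None],1)[0]
    def cost(p): return -np.mean(np.clip(samp(rim,A,p,18)-samp(rim,I,p,13),-40,60))-np.mean(np.clip(samp(grn,A,p,18)-samp(grn,O,p,0),-40,100))
    g=np.array([*CASE[0],CASE[1]]) if g is None else g
    from scipy.optimize import minimize
    G=sorted((cost(g+[dx,dy,dt]),dx,dy,dt) for dx in range(-60,61,5) for dy in range(-60,61,5) for dt in np.arange(-.2,.21,.05))[0]
    r=minimize(cost,g+np.array(G[1:]),method="Nelder-Mead",options=dict(initial_simplex=g+np.array(G[1:])+np.array([[0,0,0],[4,0,0],[0,4,0],[0,0,.03]])))
    return r.x.round(3),round(r.fun,1)
E
python3 - <<'E'
from h import *
print(findcase())
E
```

```text
(array([ 5.72986e+02, -1.20435e+02,  1.79000e-01]), np.float64(-68.8))
```

{"method": "jog_arm", "body": {"commands": [{"dx": -0.6, "dy": 0, "dz": 0.86, "ax": 0, "ay": 0, "az": 0, "gripper": 0.5}, {"dx": -0.6, "dy": 0, "dz": 0.86, "ax": 0, "ay": 0, "az": 0, "gripper": 0.5}, {"dx": -0.5, "dy": 0, "dz": 0.75, "ax": 0, "ay": 0, "az": 0, "gripper": 0.5}, {"dx": -0.4, "dy": 0, "dz": 0.56, "ax": 0, "ay": 0, "az": 0, "gripper": 0.5}, {"dx": 0, "dy": 0, "dz": 0, "ax": 0, "ay": 0, "az": 0, "gripper": 0.5}]}}

```text
clock: 14.55
eef_pos: [624.8, -160.7, 36.9]
eef_rot: [3.131, -0.603, 0.209]
wrist_force: [0.3, 0.1, -1.2]
finger_gap: 66.0
finger_force: 30.0
```

{"method": "jog_arm", "body": {"commands": [{"dx": 0, "dy": 0, "dz": 0, "ax": 0, "ay": 0, "az": 0, "gripper": 0.1}, {"dx": 0, "dy": 0, "dz": 0, "ax": 0, "ay": 0, "az": 0, "gripper": 0.1}, {"dx": 0, "dy": 0, "dz": 0, "ax": 0, "ay": 0, "az": 0, "gripper": 0.1}, {"dx": 0.57, "dy": 0, "dz": -0.82, "ax": 0, "ay": 0, "az": 0, "gripper": 0.1}, {"dx": 0.57, "dy": 0, "dz": -0.82, "ax": 0, "ay": 0, "az": 0, "gripper": 0.1}, {"dx": 0.57, "dy": 0, "dz": -0.82, "ax": 0, "ay": 0, "az": 0, "gripper": 0}, {"dx": 0.57, "dy": 0, "dz": -0.82, "ax": 0, "ay": 0, "az": 0, "gripper": 0}]}}

```text
clock: 15.42
eef_pos: [624.7, -159.9, 200.3]
eef_rot: [3.128, -0.606, 0.207]
wrist_force: [-0.3, -0.4, 0.3]
finger_gap: 93.7
finger_force: 0.0
```

```bash
python3 - <<'E'
from h import *
print(findcase())
plan(((462,184,205),1.8,-30),((462,180.5,77),1.8,-30))
c=cams.camera("scene"); a=c["image"][150:310,190:420,::-1];cv2.imwrite("pics/s5.png",cv2.resize(a,None,fx=3.3,fy=3.3,interpolation=cv2.INTER_CUBIC))
E
```

```text
(array([ 5.73750e+02, -1.20409e+02,  1.84000e-01]), np.float64(-79.2))
t 15.5 pos [ 626.3 -160.5  206.4] joints [-0.44  0.27  1.69  0.53  0.73  0.61] gap 93.9
shift [-1.84 -9.25 -1.42] turn [ 0.45 -5.3  -8.4 ]
shift [ 1.52 -0.    2.82] turn [0. 0. 0.]
```

View pics/s5.png

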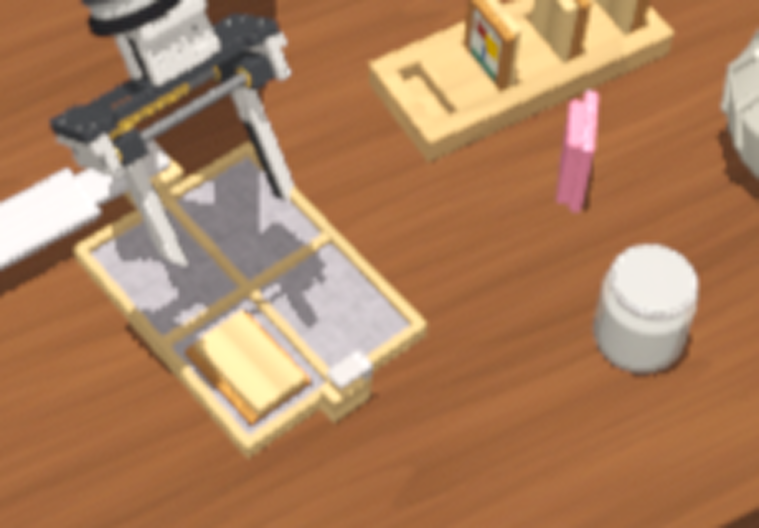

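The frame is seated flat, back up, in the far right pocket. The same steps work for the next frame.

{"method": "jog_arm", "body": {"commands": [{"dx": -0.19, "dy": -0.93, "dz": -0.15, "ax": 0, "ay": 0, "az": 0, "gripper": 0}, {"dx": -0.19, "dy": -0.93, "dz": -0.15, "ax": 0, "ay": 0, "az": 0, "gripper": 0}, {"dx": -0.19, "dy": -0.93, "dz": -0.15, "ax": 0, "ay": 0, "az": 0, "gripper": 0}, {"dx": -0.19, "dy": -0.93, "dz": -0.15, "ax": 0, "ay": 0, "az": 0, "gripper": 0}, {"dx": -0.19, "dy": -0.93, "dz": -0.15, "ax": 0, "ay": 0, "az": 0, "gripper": 0}, {"dx": -0.19, "dy": -0.93, "dz": -0.15, "ax": 0, "ay": 0, "az": 0, "gripper": 0}, {"dx": -0.19, "dy": -0.93, "dz": -0.15, "ax": 0, "ay": 0, "az": 0, "gripper": 0}, {"dx": -0.19, "dy": -0.93, "dz": -0.15, "ax": 0, "ay": 0, "az": 0, "gripper": 0}, {"dx": -0.19, "dy": -0.93, "dz": -0.15, "ax": 0, "ay": 0, "az": 0, "gripper": 0}, {"dx": -0.19, "dy": -0.93, "dz": -0.15, "ax": 0, "ay": 0, "az": 0, "gripper": 0}]}}

```text
clock: 16.77
eef_pos: [455.7, 186.6, 200.4]
eef_rot: [3.129, -0.606, 0.206]
wrist_force: [-0.2, -0.8, 1.2]
finger_gap: 93.7
finger_force: 0.0
```

{"method": "jog_arm", "body": {"commands": [{"dx": 0, "dy": 0, "dz": 0, "ax": 0.045, "ay": -0.53, "az": -0.84, "gripper": 0}, {"dx": 0, "dy": 0, "dz": 0, "ax": 0.045, "ay": -0.53, "az": -0.84, "gripper": 0}, {"dx": 0, "dy": 0, "dz": 0, "ax": 0.045, "ay": -0.53, "az": -0.84, "gripper": 0}, {"dx": 0, "dy": 0, "dz": 0, "ax": 0.045, "ay": -0.53, "az": -0.84, "gripper": 0}, {"dx": 0, "dy": 0, "dz": 0, "ax": 0.045, "ay": -0.53, "az": -0.84, "gripper": 0}, {"dx": 0, "dy": 0, "dz": 0, "ax": 0.045, "ay": -0.53, "az": -0.84, "gripper": 0}, {"dx": 0, "dy": 0, "dz": 0, "ax": 0.045, "ay": -0.53, "az": -0.84, "gripper": 0}, {"dx": 0, "dy": 0, "dz": 0, "ax": 0.045, "ay": -0.53, "az": -0.84, "gripper": 0}, {"dx": 0, "dy": 0, "dz": 0, "ax": 0.045, "ay": -0.53, "az": -0.84, "gripper": 0}, {"dx": 0, "dy": 0, "dz": 0, "ax": 0.045, "ay": -0.53, "az": -0.84, "gripper": 0}]}}

```text
clock: 18.02
eef_pos: [456.5, 185.6, 200.2]
eef_rot: [-3.13, 0.522, 1.612]
wrist_force: [0.0, -1.1, -0.1]
finger_gap: 94.3
finger_force: 0.0
```

```bash
python3 - <<'E'
from h import *
plan(((458.5,180.5,77),1.8,-30))
E
```

```text
t 18.0 pos [456.5 185.6 200.2] joints [ 0.54  0.35  1.57 -0.45  1.51  0.6 ] gap 94.3
shift [1.42 0.08 2.73] turn [-0.04 -0.01  0.05]
```

{"method": "jog_arm", "body": {"commands": [{"dx": 0.36, "dy": 0.02, "dz": 0.7, "ax": 0, "ay": 0, "az": 0, "gripper": 0}, {"dx": 0.36, "dy": 0.02, "dz": 0.7, "ax": 0, "ay": 0, "az": 0, "gripper": 0}, {"dx": 0.36, "dy": 0.02, "dz": 0.7, "ax": 0, "ay": 0, "az": 0, "gripper": 0}, {"dx": 0.36, "dy": 0.02, "dz": 0.65, "ax": 0, "ay": 0, "az": 0, "gripper": 0}, {"dx": 0, "dy": 0, "dz": 0, "ax": 0, "ay": 0, "az": 0, "gripper": 0}, {"dx": 0, "dy": 0, "dz": 0, "ax": 0, "ay": 0, "az": 0, "gripper": 0.5}, {"dx": 0, "dy": 0, "dz": 0, "ax": 0, "ay": 0, "az": 0, "gripper": 0.5}, {"dx": 0, "dy": 0, "dz": 0, "ax": 0, "ay": 0, "az": 0, "gripper": 0.5}, {"dx": 0, "dy": 0, "dz": 0, "ax": 0, "ay": 0, "az": 0, "gripper": 0.5}], "squeeze": 30}}

```text
clock: 19.15
eef_pos: [459.3, 181.3, 77.1]
eef_rot: [-3.135, 0.519, 1.606]
wrist_force: [-0.7, 1.0, 5.3]
finger_gap: 65.8
finger_force: 30.0
```

{"method": "jog_arm", "body": {"commands": [{"dx": -0.25, "dy": 0, "dz": -0.43, "ax": 0, "ay": 0, "az": 0, "gripper": 0.5}, {"dx": -0.45, "dy": 0, "dz": -0.78, "ax": 0, "ay": 0, "az": 0, "gripper": 0.5}, {"dx": -0.5, "dy": 0, "dz": -0.87, "ax": 0, "ay": 0, "az": 0, "gripper": 0.5}, {"dx": -0.5, "dy": 0, "dz": -0.87, "ax": 0, "ay": 0, "az": 0, "gripper": 0.5}, {"dx": 0, "dy": 0, "dz": 0, "ax": 0, "ay": 0, "az": 0, "gripper": 0.5}]}}

```text
clock: 19.77
eef_pos: [460.8, 181.2, 216.2]
eef_rot: [-3.14, 0.516, 1.603]
wrist_force: [0.2, -0.0, -2.3]
finger_gap: 65.8
finger_force: 30.0
```

```bash
sed -i 's/^CASE=.*/CASE=(np.array([573.,-121.]),0.188)/' h.py; python3 - <<'E'
from h import *
print(findcase());plan(place(0,0,190),place(0,0))
E
```

```text
(array([ 5.73737e+02, -1.21929e+02,  1.90000e-01]), np.float64(-120.3))
t 19.8 pos [460.1 180.9 214.1] joints [ 0.53  0.34  1.56 -0.45  1.53  0.58] gap 66.0
shift [-7.61  0.81  5.02] turn [-0.42  5.33  8.47]
shift [-2.18  0.    3.11] turn [0. 0. 0.]
```

{"method": "jog_arm", "body": {"commands": [{"dx": -0.76, "dy": 0.08, "dz": 0.5, "ax": 0, "ay": 0, "az": 0, "gripper": 0.5}, {"dx": -0.76, "dy": 0.08, "dz": 0.5, "ax": 0, "ay": 0, "az": 0, "gripper": 0.5}, {"dx": -0.76, "dy": 0.08, "dz": 0.5, "ax": 0, "ay": 0, "az": 0, "gripper": 0.5}, {"dx": -0.76, "dy": 0.08, "dz": 0.5, "ax": 0, "ay": 0, "az": 0, "gripper": 0.5}, {"dx": -0.76, "dy": 0.08, "dz": 0.5, "ax": 0, "ay": 0, "az": 0, "gripper": 0.5}, {"dx": -0.76, "dy": 0.08, "dz": 0.5, "ax": 0, "ay": 0, "az": 0, "gripper": 0.5}, {"dx": -0.76, "dy": 0.08, "dz": 0.5, "ax": 0, "ay": 0, "az": 0, "gripper": 0.5}, {"dx": -0.76, "dy": 0.08, "dz": 0.5, "ax": 0, "ay": 0, "az": 0, "gripper": 0.5}, {"dx": -0.76, "dy": 0.08, "dz": 0.5, "ax": 0, "ay": 0, "az": 0, "gripper": 0.5}, {"dx": -0.76, "dy": 0.08, "dz": 0.5, "ax": 0, "ay": 0, "az": 0, "gripper": 0.5}]}}

```text
clock: 21.08
eef_pos: [502.6, -182.3, 188.4]
eef_rot: [-3.131, 0.518, 1.607]
wrist_force: [0.4, 0.1, -1.1]
finger_gap: 65.9
finger_force: 30.0
```

{"method": "jog_arm", "body": {"commands": [{"dx": 0, "dy": 0, "dz": 0, "ax": -0.04, "ay": 0.53, "az": 0.85, "gripper": 0.5}, {"dx": 0, "dy": 0, "dz": 0, "ax": -0.04, "ay": 0.53, "az": 0.85, "gripper": 0.5}, {"dx": 0, "dy": 0, "dz": 0, "ax": -0.04, "ay": 0.53, "az": 0.85, "gripper": 0.5}, {"dx": 0, "dy": 0, "dz": 0, "ax": -0.04, "ay": 0.53, "az": 0.85, "gripper": 0.5}, {"dx": 0, "dy": 0, "dz": 0, "ax": -0.04, "ay": 0.53, "az": 0.85, "gripper": 0.5}, {"dx": 0, "dy": 0, "dz": 0, "ax": -0.04, "ay": 0.53, "az": 0.85, "gripper": 0.5}, {"dx": 0, "dy": 0, "dz": 0, "ax": -0.04, "ay": 0.53, "az": 0.85, "gripper": 0.5}, {"dx": 0, "dy": 0, "dz": 0, "ax": -0.04, "ay": 0.53, "az": 0.85, "gripper": 0.5}, {"dx": 0, "dy": 0, "dz": 0, "ax": -0.04, "ay": 0.53, "az": 0.85, "gripper": 0.5}, {"dx": 0, "dy": 0, "dz": 0, "ax": -0.04, "ay": 0.53, "az": 0.85, "gripper": 0.5}]}}

```text
clock: 22.32
eef_pos: [502.6, -181.2, 188.5]
eef_rot: [-3.138, -0.605, 0.176]
wrist_force: [-0.0, 1.2, -1.9]
finger_gap: 65.7
finger_force: 30.0
```

```bash
python3 - <<'E'
from h import *
print(findcase());plan(place(0,0))
E
```

```text
(array([ 5.73343e+02, -1.21005e+02,  1.84000e-01]), np.float64(-108.1))
t 22.4 pos [ 501.8 -180.9  187.5] joints [-0.62  0.07  1.98  0.64  0.76  0.38] gap 65.6
shift [-2.1   0.07  3.09] turn [ 0.01  0.02 -0.1 ]
```

{"method": "jog_arm", "body": {"commands": [{"dx": -0.6, "dy": 0.02, "dz": 0.88, "ax": 0, "ay": 0, "az": -0.1, "gripper": 0.5}, {"dx": -0.6, "dy": 0.02, "dz": 0.88, "ax": 0, "ay": 0, "az": 0, "gripper": 0.5}, {"dx": -0.5, "dy": 0.02, "dz": 0.75, "ax": 0, "ay": 0, "az": 0, "gripper": 0.5}, {"dx": -0.4, "dy": 0, "dz": 0.57, "ax": 0, "ay": 0, "az": 0, "gripper": 0.5}, {"dx": 0, "dy": 0, "dz": 0, "ax": 0, "ay": 0, "az": 0, "gripper": 0.5}]}}

```text
clock: 23.0
eef_pos: [503.8, -183.7, 38.5]
eef_rot: [3.132, -0.6, 0.205]
wrist_force: [-0.4, -0.9, -1.0]
finger_gap: 66.2
finger_force: 30.0
```

{"method": "jog_arm", "body": {"commands": [{"dx": 0, "dy": 0, "dz": 0, "ax": 0, "ay": 0, "az": 0, "gripper": 0.1}, {"dx": 0, "dy": 0, "dz": 0, "ax": 0, "ay": 0, "az": 0, "gripper": 0.1}, {"dx": 0, "dy": 0, "dz": 0, "ax": 0, "ay": 0, "az": 0, "gripper": 0.1}, {"dx": 0.57, "dy": 0, "dz": -0.82, "ax": 0, "ay": 0, "az": 0, "gripper": 0.1}, {"dx": 0.57, "dy": 0, "dz": -0.82, "ax": 0, "ay": 0, "az": 0, "gripper": 0.1}, {"dx": 0.57, "dy": 0, "dz": -0.82, "ax": 0, "ay": 0, "az": 0, "gripper": 0}, {"dx": 0.57, "dy": 0, "dz": -0.82, "ax": 0, "ay": 0, "az": 0, "gripper": 0}]}}

```text
clock: 23.88
eef_pos: [504.7, -182.8, 202.2]
eef_rot: [3.127, -0.604, 0.205]
wrist_force: [0.8, 0.5, -0.1]
finger_gap: 93.8
finger_force: 0.0
```

```bash
python3 - <<'E'
from h import *
print(findcase());plan(((458,266,205),1.8,30),((458,277,77),1.8,30))
c=cams.camera("scene"); a=c["image"][150:310,190:420,::-1];cv2.imwrite("pics/s6.png",cv2.resize(a,None,fx=3.3,fy=3.3,interpolation=cv2.INTER_CUBIC))
E
```

```text
(array([ 5.73707e+02, -1.21979e+02,  1.90000e-01]), np.float64(-109.7))
t 23.9 pos [ 506.1 -183.7  207.6] joints [-0.62  0.05  1.94  0.61  0.79  0.39] gap 94.2
shift [  0.91 -11.26   0.48] turn [ 4.39 -0.34 -6.75]
shift [-1.36  0.01  2.91] turn [0. 0. 0.]
```

View pics/s6.png

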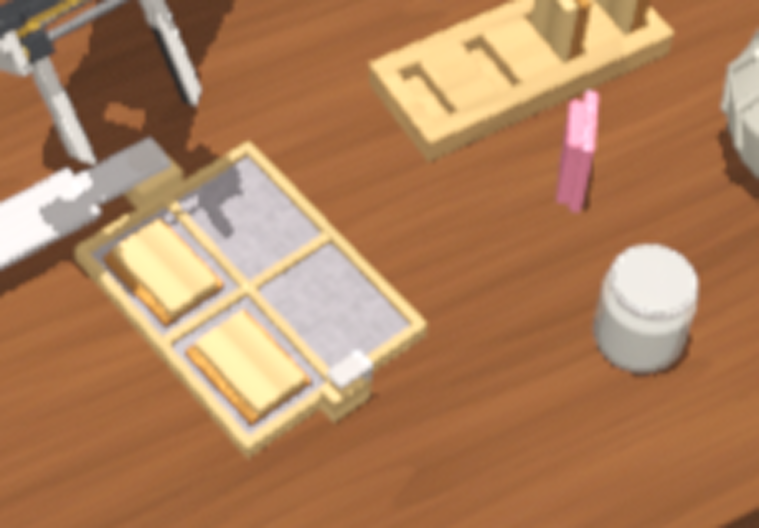

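Two frames are seated. Next is the third slot's frame, with its glass facing +y.

{"method": "jog_arm", "body": {"commands": [{"dx": 0.07, "dy": -0.94, "dz": 0.04, "ax": 0, "ay": 0, "az": 0, "gripper": 0}, {"dx": 0.07, "dy": -0.94, "dz": 0.04, "ax": 0, "ay": 0, "az": 0, "gripper": 0}, {"dx": 0.07, "dy": -0.94, "dz": 0.04, "ax": 0, "ay": 0, "az": 0, "gripper": 0}, {"dx": 0.07, "dy": -0.94, "dz": 0.04, "ax": 0, "ay": 0, "az": 0, "gripper": 0}, {"dx": 0.07, "dy": -0.94, "dz": 0.04, "ax": 0, "ay": 0, "az": 0, "gripper": 0}, {"dx": 0.07, "dy": -0.94, "dz": 0.04, "ax": 0, "ay": 0, "az": 0, "gripper": 0}]}}

```text
clock: 24.72
eef_pos: [479.1, 43.3, 199.2]
eef_rot: [3.128, -0.604, 0.205]
wrist_force: [1.2, -0.6, -0.8]
finger_gap: 94.1
finger_force: 0.0
```

{"method": "jog_arm", "body": {"commands": [{"dx": 0.07, "dy": -0.94, "dz": 0.04, "ax": 0, "ay": 0, "az": 0, "gripper": 0}, {"dx": 0.07, "dy": -0.94, "dz": 0.04, "ax": 0, "ay": 0, "az": 0, "gripper": 0}, {"dx": 0.07, "dy": -0.94, "dz": 0.04, "ax": 0, "ay": 0, "az": 0, "gripper": 0}, {"dx": 0.07, "dy": -0.94, "dz": 0.04, "ax": 0, "ay": 0, "az": 0, "gripper": 0}, {"dx": 0.07, "dy": -0.94, "dz": 0.04, "ax": 0, "ay": 0, "az": 0, "gripper": 0}, {"dx": 0.07, "dy": -0.94, "dz": 0.04, "ax": 0, "ay": 0, "az": 0, "gripper": 0}]}}

```text
clock: 25.48
eef_pos: [453.6, 268.4, 198.3]
eef_rot: [3.128, -0.604, 0.206]
wrist_force: [0.2, 0.3, -0.2]
finger_gap: 94.0
finger_force: 0.0
```

{"method": "jog_arm", "body": {"commands": [{"dx": 0, "dy": 0, "dz": 0, "ax": 0.49, "ay": -0.04, "az": -0.75, "gripper": 0}, {"dx": 0, "dy": 0, "dz": 0, "ax": 0.49, "ay": -0.04, "az": -0.75, "gripper": 0}, {"dx": 0, "dy": 0, "dz": 0, "ax": 0.49, "ay": -0.04, "az": -0.75, "gripper": 0}, {"dx": 0, "dy": 0, "dz": 0, "ax": 0.49, "ay": -0.04, "az": -0.75, "gripper": 0}, {"dx": 0, "dy": 0, "dz": 0, "ax": 0.49, "ay": -0.04, "az": -0.75, "gripper": 0}, {"dx": 0, "dy": 0, "dz": 0, "ax": 0.49, "ay": -0.04, "az": -0.75, "gripper": 0}, {"dx": 0, "dy": 0, "dz": 0, "ax": 0.49, "ay": -0.04, "az": -0.75, "gripper": 0}, {"dx": 0, "dy": 0, "dz": 0, "ax": 0.49, "ay": -0.04, "az": -0.75, "gripper": 0}, {"dx": 0, "dy": 0, "dz": 0, "ax": 0.49, "ay": -0.04, "az": -0.75, "gripper": 0}]}}

```text
clock: 26.6
eef_pos: [452.6, 266.0, 196.0]
eef_rot: [-3.122, -0.524, 1.447]
wrist_force: [-0.4, 0.9, -0.3]
finger_gap: 94.2
finger_force: 0.0
```

```bash
python3 - <<'E'
from h import *
plan(((456,277,77),1.8,30))
E
```

```text
t 26.6 pos [452.6 266.  196. ] joints [0.22 0.16 1.83 0.58 1.07 0.07] gap 94.2
shift [-1.24  0.1   2.72] turn [ 0.33 -0.01 -0.77]
```

{"method": "jog_arm", "body": {"commands": [{"dx": 0, "dy": 0, "dz": 0, "ax": 0.33, "ay": 0, "az": -0.77, "gripper": 0}, {"dx": -0.31, "dy": 0.02, "dz": 0.7, "ax": 0, "ay": 0, "az": 0, "gripper": 0}, {"dx": -0.31, "dy": 0.02, "dz": 0.7, "ax": 0, "ay": 0, "az": 0, "gripper": 0}, {"dx": -0.31, "dy": 0.02, "dz": 0.68, "ax": 0, "ay": 0, "az": 0, "gripper": 0}, {"dx": -0.31, "dy": 0.02, "dz": 0.63, "ax": 0, "ay": 0, "az": 0, "gripper": 0}, {"dx": 0, "dy": 0, "dz": 0, "ax": 0, "ay": 0, "az": 0, "gripper": 0}, {"dx": 0, "dy": 0, "dz": 0, "ax": 0, "ay": 0, "az": 0, "gripper": 0.5}, {"dx": 0, "dy": 0, "dz": 0, "ax": 0, "ay": 0, "az": 0, "gripper": 0.5}, {"dx": 0, "dy": 0, "dz": 0, "ax": 0, "ay": 0, "az": 0, "gripper": 0.5}, {"dx": 0, "dy": 0, "dz": 0, "ax": 0, "ay": 0, "az": 0, "gripper": 0.5}], "squeeze": 30}}

```text
clock: 27.85
eef_pos: [456.1, 277.9, 78.4]
eef_rot: [3.139, -0.526, 1.599]
wrist_force: [-1.2, -0.2, 5.0]
finger_gap: 65.4
finger_force: 30.0
```

{"method": "jog_arm", "body": {"commands": [{"dx": 0.25, "dy": 0, "dz": -0.43, "ax": 0, "ay": 0, "az": 0, "gripper": 0.5}, {"dx": 0.45, "dy": 0, "dz": -0.78, "ax": 0, "ay": 0, "az": 0, "gripper": 0.5}, {"dx": 0.5, "dy": 0, "dz": -0.87, "ax": 0, "ay": 0, "az": 0, "gripper": 0.5}, {"dx": 0.5, "dy": 0, "dz": -0.87, "ax": 0, "ay": 0, "az": 0, "gripper": 0.5}, {"dx": 0, "dy": 0, "dz": 0, "ax": 0, "ay": 0, "az": 0, "gripper": 0.5}]}}

```text
clock: 28.48
eef_pos: [456.6, 277.5, 217.8]
eef_rot: [3.133, -0.526, 1.601]
wrist_force: [-0.8, 0.4, -2.0]
finger_gap: 65.4
finger_force: 30.0
```

```bash
python3 - <<'E'
from h import *
print(findcase());plan(place(3,1,190),place(3,1))
E
```

```text
(array([ 5.73782e+02, -1.23137e+02,  1.92000e-01]), np.float64(-117.0))
t 28.5 pos [455.8 277.3 215.5] joints [ 0.23  0.18  1.75  0.57  1.16 -0.01] gap 65.8
shift [-7.85  3.58 -3.8 ] turn [ -0.42  -4.71 -10.34]
shift [2.18 0.   3.11] turn [0. 0. 0.]
```

{"method": "jog_arm", "body": {"commands": [{"dx": -0.78, "dy": 0.36, "dz": -0.38, "ax": 0, "ay": 0, "az": 0, "gripper": 0.5}, {"dx": -0.78, "dy": 0.36, "dz": -0.38, "ax": 0, "ay": 0, "az": 0, "gripper": 0.5}, {"dx": -0.78, "dy": 0.36, "dz": -0.38, "ax": 0, "ay": 0, "az": 0, "gripper": 0.5}, {"dx": -0.78, "dy": 0.36, "dz": -0.38, "ax": 0, "ay": 0, "az": 0, "gripper": 0.5}, {"dx": -0.78, "dy": 0.36, "dz": -0.38, "ax": 0, "ay": 0, "az": 0, "gripper": 0.5}, {"dx": -0.78, "dy": 0.36, "dz": -0.38, "ax": 0, "ay": 0, "az": 0, "gripper": 0.5}, {"dx": -0.78, "dy": 0.36, "dz": -0.38, "ax": 0, "ay": 0, "az": 0, "gripper": 0.5}, {"dx": -0.78, "dy": 0.36, "dz": -0.38, "ax": 0, "ay": 0, "az": 0, "gripper": 0.5}, {"dx": -0.78, "dy": 0.36, "dz": -0.38, "ax": 0, "ay": 0, "az": 0, "gripper": 0.5}, {"dx": -0.78, "dy": 0.36, "dz": -0.38, "ax": 0, "ay": 0, "az": 0, "gripper": 0.5}]}}

```text
clock: 29.78
eef_pos: [608.6, -65.9, 187.8]
eef_rot: [-3.14, -0.526, 1.596]
wrist_force: [0.5, -0.0, -0.9]
finger_gap: 65.7
finger_force: 30.0
```

{"method": "jog_arm", "body": {"commands": [{"dx": 0, "dy": 0, "dz": 0, "ax": -0.035, "ay": -0.39, "az": -0.86, "gripper": 0.5}, {"dx": 0, "dy": 0, "dz": 0, "ax": -0.035, "ay": -0.39, "az": -0.86, "gripper": 0.5}, {"dx": 0, "dy": 0, "dz": 0, "ax": -0.035, "ay": -0.39, "az": -0.86, "gripper": 0.5}, {"dx": 0, "dy": 0, "dz": 0, "ax": -0.035, "ay": -0.39, "az": -0.86, "gripper": 0.5}, {"dx": 0, "dy": 0, "dz": 0, "ax": -0.035, "ay": -0.39, "az": -0.86, "gripper": 0.5}, {"dx": 0, "dy": 0, "dz": 0, "ax": -0.035, "ay": -0.39, "az": -0.86, "gripper": 0.5}, {"dx": 0, "dy": 0, "dz": 0, "ax": -0.035, "ay": -0.39, "az": -0.86, "gripper": 0.5}, {"dx": 0, "dy": 0, "dz": 0, "ax": -0.035, "ay": -0.39, "az": -0.86, "gripper": 0.5}, {"dx": 0, "dy": 0, "dz": 0, "ax": -0.035, "ay": -0.39, "az": -0.86, "gripper": 0.5}, {"dx": 0, "dy": 0, "dz": 0, "ax": -0.035, "ay": -0.39, "az": -0.86, "gripper": 0.5}]}}

```text
clock: 31.02
eef_pos: [608.0, -64.6, 187.9]
eef_rot: [2.983, 0.442, 2.997]
wrist_force: [0.6, -0.5, -1.1]
finger_gap: 65.7
finger_force: 30.0
```

```bash
python3 - <<'E'
from h import *
print(findcase());plan(place(3,1,186))
E
```

```text
(array([ 5.74244e+02, -1.24221e+02,  1.86000e-01]), np.float64(-61.4))
t 31.1 pos [607.4 -64.5 187.3] joints [-0.25  0.24  1.73  0.3   0.77 -1.9 ] gap 65.7
shift [-0.01 -0.05  0.03] turn [-0.06 -0.81 -1.67]
```

{"method": "jog_arm", "body": {"commands": [{"dx": 0, "dy": 0, "dz": 0, "ax": -0.03, "ay": -0.4, "az": -0.84, "gripper": 0.5}, {"dx": 0, "dy": 0, "dz": 0, "ax": -0.03, "ay": -0.4, "az": -0.84, "gripper": 0.5}, {"dx": 0.6, "dy": -0.02, "dz": 0.86, "ax": 0, "ay": 0, "az": 0, "gripper": 0.5}, {"dx": 0.6, "dy": -0.02, "dz": 0.86, "ax": 0, "ay": 0, "az": 0, "gripper": 0.5}, {"dx": 0, "dy": 0, "dz": 0, "ax": 0, "ay": 0, "az": 0, "gripper": 0.5}]}}

```text
clock: 31.7
eef_pos: [607.0, -65.3, 101.8]
eef_rot: [3.128, 0.6, -2.971]
wrist_force: [0.7, 0.6, -0.3]
finger_gap: 65.9
finger_force: 30.0
```

```bash
python3 - <<'E'
from h import *
print(findcase());plan(place(3,1,38))
E
```

```text
(array([ 5.74060e+02, -1.23839e+02,  1.91000e-01]), np.float64(-62.0))
t 31.8 pos [608.3 -65.7 104.4] joints [-0.28  0.33  1.89  0.63  0.45 -2.53] gap 66.0
shift [ 0.95 -0.03  1.36] turn [ 0.01 -0.04 -0.08]
```

Joint 6 is near its limit at -2.53, so I'll use a steeper tool (25° tilt) for the left pockets.

```bash
python3 - <<'E'
from h import *
a=place(3,1,104,-11.6,25);b=place(3,1,49.5,-11.6,25);plan((a[0],98.5,-25),(b[0],98.5,-25))
E
```

```text
t 31.8 pos [608.3 -65.7 104.4] joints [-0.28  0.33  1.89  0.63  0.45 -2.53] gap 66.0
shift [-0.1  -0.02  0.09] turn [0.13 0.96 0.12]
shift [ 0.58 -0.    1.23] turn [0. 0. 0.]
```

{"method": "jog_arm", "body": {"commands": [{"dx": -0.1, "dy": -0.02, "dz": 0.09, "ax": 0, "ay": 0, "az": 0, "gripper": 0.5}, {"dx": 0, "dy": 0, "dz": 0, "ax": 0.13, "ay": 0.96, "az": 0.12, "gripper": 0.5}, {"dx": 0.29, "dy": 0, "dz": 0.62, "ax": 0, "ay": 0, "az": 0, "gripper": 0.5}, {"dx": 0, "dy": 0, "dz": 0, "ax": 0, "ay": 0, "az": 0, "gripper": 0.5}]}}

```text
clock: 32.25
eef_pos: [615.9, -61.9, 76.7]
eef_rot: [3.13, 0.486, -2.98]
wrist_force: [0.5, -0.2, -1.5]
finger_gap: 65.9
finger_force: 30.0
```

```bash
python3 - <<'E'
from h import *
b=place(3,1,49.5,-11.6,25);plan((b[0],98.5,-25))
E
```

```text
t 32.2 pos [615.9 -61.9  76.7] joints [-0.24  0.41  1.81  0.41  0.51 -2.29] gap 65.9
shift [ 0.38 -0.08  0.57] turn [0.1  0.28 0.07]
```

{"method": "jog_arm", "body": {"commands": [{"dx": 0, "dy": 0, "dz": 0, "ax": 0.1, "ay": 0.28, "az": 0.07, "gripper": 0.5}, {"dx": 0.36, "dy": -0.08, "dz": 0.59, "ax": 0, "ay": 0, "az": 0, "gripper": 0.5}, {"dx": 0, "dy": 0, "dz": 0, "ax": 0, "ay": 0, "az": 0, "gripper": 0.5}]}}

```text
clock: 32.62
eef_pos: [613.2, -65.9, 49.5]
eef_rot: [3.141, 0.437, -2.994]
wrist_force: [-0.5, 0.6, -1.4]
finger_gap: 65.9
finger_force: 30.0
```

```bash
python3 - <<'E'
from h import *
b=place(3,1,49.5,-11.6,25);plan((b[0],98.5,-25))
E
```

```text
t 32.6 pos [613.2 -65.9  49.5] joints [-0.23  0.46  1.8   0.33  0.5  -2.21] gap 65.9
shift [-0.01  0.01  0.01] turn [-0.    0.01 -0.01]
```

{"method": "jog_arm", "body": {"commands": [{"dx": 0, "dy": 0, "dz": 0, "ax": 0, "ay": 0, "az": 0, "gripper": 0.1}, {"dx": 0, "dy": 0, "dz": 0, "ax": 0, "ay": 0, "az": 0, "gripper": 0.1}, {"dx": 0, "dy": 0, "dz": 0, "ax": 0, "ay": 0, "az": 0, "gripper": 0.1}, {"dx": -0.42, "dy": 0, "dz": -0.91, "ax": 0, "ay": 0, "az": 0, "gripper": 0.1}, {"dx": -0.42, "dy": 0, "dz": -0.91, "ax": 0, "ay": 0, "az": 0, "gripper": 0.1}, {"dx": -0.42, "dy": 0, "dz": -0.91, "ax": 0, "ay": 0, "az": 0, "gripper": 0}, {"dx": -0.42, "dy": 0, "dz": -0.91, "ax": 0, "ay": 0, "az": 0, "gripper": 0}]}}

```text
clock: 33.5
eef_pos: [612.3, -65.9, 211.4]
eef_rot: [-3.141, 0.438, -2.994]
wrist_force: [0.2, 0.1, 0.4]
finger_gap: 94.3
finger_force: 0.0
```

```bash
python3 - <<'E'
from h import *
print(findcase());plan(((454,341,205),1.8,30),((454,352,77),1.8,30))
c=cams.camera("scene"); a=c["image"][150:310,190:420,::-1];cv2.imwrite("pics/s7.png",cv2.resize(a,None,fx=3.3,fy=3.3,interpolation=cv2.INTER_CUBIC))
E
```

```text
(array([ 5.7369e+02, -1.2381e+02,  1.9400e-01]), np.float64(-74.2))
t 33.5 pos [614.  -66.3 217.6] joints [-0.23  0.23  1.66  0.21  0.84 -2.06] gap 93.8
shift [ 2.34 10.66 -0.81] turn [-0.4   4.15  9.96]
shift [-1.36  0.01  2.91] turn [0. 0. 0.]
```

View pics/s7.png

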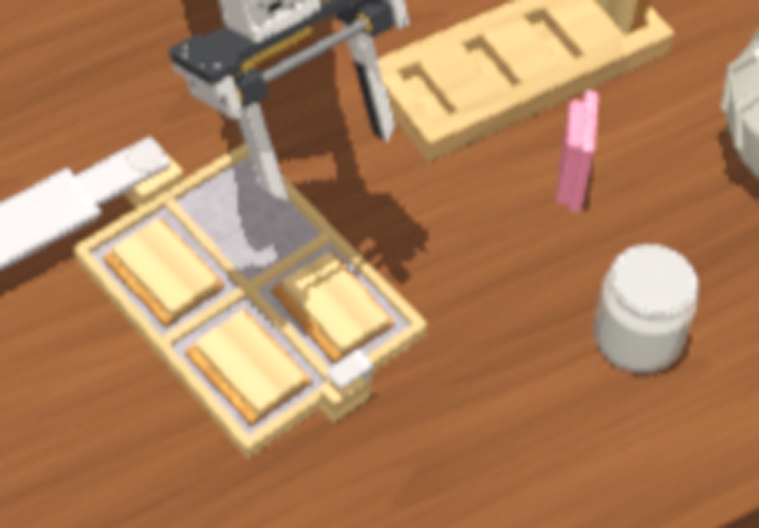

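Three frames are seated. Next is the last one.

{"method": "jog_arm", "body": {"commands": [{"dx": 0.2, "dy": 0.89, "dz": -0.06, "ax": 0, "ay": 0, "az": 0, "gripper": 0}, {"dx": 0.2, "dy": 0.89, "dz": -0.06, "ax": 0, "ay": 0, "az": 0, "gripper": 0}, {"dx": 0.2, "dy": 0.89, "dz": -0.06, "ax": 0, "ay": 0, "az": 0, "gripper": 0}, {"dx": 0.2, "dy": 0.89, "dz": -0.06, "ax": 0, "ay": 0, "az": 0, "gripper": 0}, {"dx": 0.2, "dy": 0.89, "dz": -0.06, "ax": 0, "ay": 0, "az": 0, "gripper": 0}, {"dx": 0.2, "dy": 0.89, "dz": -0.06, "ax": 0, "ay": 0, "az": 0, "gripper": 0}, {"dx": 0, "dy": 0, "dz": 0, "ax": -0.04, "ay": 0.38, "az": 0.9, "gripper": 0}, {"dx": 0, "dy": 0, "dz": 0, "ax": -0.04, "ay": 0.38, "az": 0.9, "gripper": 0}, {"dx": 0, "dy": 0, "dz": 0, "ax": -0.04, "ay": 0.38, "az": 0.9, "gripper": 0}, {"dx": 0, "dy": 0, "dz": 0, "ax": -0.04, "ay": 0.38, "az": 0.9, "gripper": 0}]}}

```text
clock: 34.85
eef_pos: [531.8, 138.2, 201.8]
eef_rot: [2.941, 0.096, 2.667]
wrist_force: [0.1, -0.7, 0.3]
finger_gap: 93.8
finger_force: 0.0
```

{"method": "jog_arm", "body": {"commands": [{"dx": 0, "dy": 0, "dz": 0, "ax": -0.04, "ay": 0.38, "az": 0.9, "gripper": 0}, {"dx": 0, "dy": 0, "dz": 0, "ax": -0.04, "ay": 0.38, "az": 0.9, "gripper": 0}, {"dx": 0, "dy": 0, "dz": 0, "ax": -0.04, "ay": 0.38, "az": 0.9, "gripper": 0}, {"dx": 0, "dy": 0, "dz": 0, "ax": -0.04, "ay": 0.38, "az": 0.9, "gripper": 0}, {"dx": 0, "dy": 0, "dz": 0, "ax": -0.04, "ay": 0.38, "az": 0.9, "gripper": 0}, {"dx": 0, "dy": 0, "dz": 0, "ax": -0.04, "ay": 0.38, "az": 0.9, "gripper": 0}, {"dx": 0, "dy": 0, "dz": 0, "ax": -0.04, "ay": 0.38, "az": 0.9, "gripper": 0}, {"dx": 0, "dy": 0, "dz": 0, "ax": 0, "ay": 0, "az": 0, "gripper": 0}]}}

```text
clock: 35.85
eef_pos: [531.8, 137.5, 201.3]
eef_rot: [-3.134, -0.531, 1.609]
wrist_force: [0.2, -0.6, 0.2]
finger_gap: 93.8
finger_force: 0.0
```

```bash
python3 - <<'E'
from h import *
plan(((454,341,195),1.8,30),((454,352,77),1.8,30))
c=cams.camera("top");print(p2w(c,108.5,159,150))
E
```

```text
t 35.9 pos [531.8 137.5 201.3] joints [-0.06  0.32  1.61  0.55  1.32 -0.27] gap 93.8
shift [ 4.37 -1.73  2.76] turn [-0.06 -0.04  0.03]
shift [-1.24  0.01  2.69] turn [0. 0. 0.]
[640.24929951 375.43041275 150.        ]
```

{"method": "jog_arm", "body": {"commands": [{"dx": 0.73, "dy": -0.29, "dz": 0.46, "ax": 0, "ay": 0, "az": 0, "gripper": 0}, {"dx": 0.73, "dy": -0.29, "dz": 0.46, "ax": 0, "ay": 0, "az": 0, "gripper": 0}, {"dx": 0.73, "dy": -0.29, "dz": 0.46, "ax": 0, "ay": 0, "az": 0, "gripper": 0}, {"dx": 0.73, "dy": -0.29, "dz": 0.46, "ax": 0, "ay": 0, "az": 0, "gripper": 0}, {"dx": 0.73, "dy": -0.29, "dz": 0.46, "ax": 0, "ay": 0, "az": 0, "gripper": 0}, {"dx": 0.73, "dy": -0.29, "dz": 0.46, "ax": 0, "ay": 0, "az": 0, "gripper": 0}, {"dx": 0, "dy": 0, "dz": 0, "ax": 0, "ay": 0, "az": 0, "gripper": 0}]}}

```text
clock: 36.78
eef_pos: [452.3, 343.7, 196.4]
eef_rot: [-3.138, -0.53, 1.618]
wrist_force: [-0.1, -0.3, -0.2]
finger_gap: 93.9
finger_force: 0.0
```

```bash
python3 - <<'E'
from h import *
plan(((454,352,77),1.8,30))
E
```

```text
t 36.8 pos [452.3 343.7 196.4] joints [0.36 0.25 1.71 0.58 1.08 0.06] gap 93.9
shift [-1.33  0.06  2.68] turn [-0.06 -0.04  0.08]
```

{"method": "jog_arm", "body": {"commands": [{"dx": -0.33, "dy": 0.01, "dz": 0.69, "ax": -0.06, "ay": -0.04, "az": 0.08, "gripper": 0}, {"dx": -0.33, "dy": 0.01, "dz": 0.69, "ax": 0, "ay": 0, "az": 0, "gripper": 0}, {"dx": -0.33, "dy": 0.01, "dz": 0.67, "ax": 0, "ay": 0, "az": 0, "gripper": 0}, {"dx": -0.33, "dy": 0.01, "dz": 0.63, "ax": 0, "ay": 0, "az": 0, "gripper": 0}, {"dx": 0, "dy": 0, "dz": 0, "ax": 0, "ay": 0, "az": 0, "gripper": 0}, {"dx": 0, "dy": 0, "dz": 0, "ax": 0, "ay": 0, "az": 0, "gripper": 0.5}, {"dx": 0, "dy": 0, "dz": 0, "ax": 0, "ay": 0, "az": 0, "gripper": 0.5}, {"dx": 0, "dy": 0, "dz": 0, "ax": 0, "ay": 0, "az": 0, "gripper": 0.5}, {"dx": 0, "dy": 0, "dz": 0, "ax": 0, "ay": 0, "az": 0, "gripper": 0.5}], "squeeze": 30}}

```text
clock: 37.9
eef_pos: [454.8, 350.3, 77.8]
eef_rot: [-3.139, -0.525, 1.595]
wrist_force: [-1.6, -0.3, 5.8]
finger_gap: 65.7
finger_force: 30.0
```

{"method": "jog_arm", "body": {"commands": [{"dx": 0.25, "dy": 0, "dz": -0.43, "ax": 0, "ay": 0, "az": 0, "gripper": 0.5}, {"dx": 0.45, "dy": 0, "dz": -0.78, "ax": 0, "ay": 0, "az": 0, "gripper": 0.5}, {"dx": 0.5, "dy": 0, "dz": -0.87, "ax": 0, "ay": 0, "az": 0, "gripper": 0.5}, {"dx": 0.5, "dy": 0, "dz": -0.87, "ax": 0, "ay": 0, "az": 0, "gripper": 0.5}, {"dx": 0, "dy": 0, "dz": 0, "ax": 0, "ay": 0, "az": 0, "gripper": 0.5}]}}

```text
clock: 38.52
eef_pos: [455.9, 350.1, 217.3]
eef_rot: [3.139, -0.526, 1.597]
wrist_force: [-0.9, 0.0, -2.5]
finger_gap: 66.1
finger_force: 30.0
```

```bash
python3 - <<'E'
from h import *
print(findcase());a=place(1,1,170,-11.6);plan((a[0],98.5,-20))
E
```

```text
(array([ 5.73540e+02, -1.22211e+02,  1.96000e-01]), np.float64(-115.6))
t 38.6 pos [455.2 349.8 214.8] joints [0.37 0.24 1.68 0.56 1.1  0.12] gap 65.8
shift [-10.06   0.64  -4.53] turn [ 0.87 -3.73 -9.91]
```

{"method": "jog_arm", "body": {"commands": [{"dx": -0.84, "dy": 0.05, "dz": -0.38, "ax": 0, "ay": 0, "az": 0, "gripper": 0.5}, {"dx": -0.84, "dy": 0.05, "dz": -0.38, "ax": 0, "ay": 0, "az": 0, "gripper": 0.5}, {"dx": -0.84, "dy": 0.05, "dz": -0.38, "ax": 0, "ay": 0, "az": 0, "gripper": 0.5}, {"dx": -0.84, "dy": 0.05, "dz": -0.38, "ax": 0, "ay": 0, "az": 0, "gripper": 0.5}, {"dx": -0.84, "dy": 0.05, "dz": -0.38, "ax": 0, "ay": 0, "az": 0, "gripper": 0.5}, {"dx": -0.84, "dy": 0.05, "dz": -0.38, "ax": 0, "ay": 0, "az": 0, "gripper": 0.5}, {"dx": -0.84, "dy": 0.05, "dz": -0.38, "ax": 0, "ay": 0, "az": 0, "gripper": 0.5}, {"dx": -0.84, "dy": 0.05, "dz": -0.38, "ax": 0, "ay": 0, "az": 0, "gripper": 0.5}, {"dx": -0.84, "dy": 0.05, "dz": -0.38, "ax": 0, "ay": 0, "az": 0, "gripper": 0.5}, {"dx": -0.84, "dy": 0.05, "dz": -0.38, "ax": 0, "ay": 0, "az": 0, "gripper": 0.5}]}}

```text
clock: 39.83
eef_pos: [483.5, -17.6, 175.4]
eef_rot: [-3.136, -0.525, 1.593]
wrist_force: [-0.1, 0.2, -0.4]
finger_gap: 66.1
finger_force: 30.0
```

{"method": "jog_arm", "body": {"commands": [{"dx": -0.84, "dy": 0.05, "dz": -0.38, "ax": 0, "ay": 0, "az": 0, "gripper": 0.5}, {"dx": -0.84, "dy": 0.05, "dz": -0.38, "ax": 0, "ay": 0, "az": 0, "gripper": 0.5}, {"dx": 0, "dy": 0, "dz": 0, "ax": 0.08, "ay": -0.34, "az": -0.9, "gripper": 0.5}, {"dx": 0, "dy": 0, "dz": 0, "ax": 0.08, "ay": -0.34, "az": -0.9, "gripper": 0.5}, {"dx": 0, "dy": 0, "dz": 0, "ax": 0.08, "ay": -0.34, "az": -0.9, "gripper": 0.5}, {"dx": 0, "dy": 0, "dz": 0, "ax": 0.08, "ay": -0.34, "az": -0.9, "gripper": 0.5}, {"dx": 0, "dy": 0, "dz": 0, "ax": 0.08, "ay": -0.34, "az": -0.9, "gripper": 0.5}, {"dx": 0, "dy": 0, "dz": 0, "ax": 0.08, "ay": -0.34, "az": -0.9, "gripper": 0.5}, {"dx": 0, "dy": 0, "dz": 0, "ax": 0.08, "ay": -0.34, "az": -0.9, "gripper": 0.5}, {"dx": 0, "dy": 0, "dz": 0, "ax": 0.08, "ay": -0.34, "az": -0.9, "gripper": 0.5}]}}

```text
clock: 41.08
eef_pos: [489.3, -89.5, 168.1]
eef_rot: [2.99, 0.13, 2.824]
wrist_force: [0.0, -0.7, -0.9]
finger_gap: 65.5
finger_force: 30.0
```

{"method": "jog_arm", "body": {"commands": [{"dx": 0, "dy": 0, "dz": 0, "ax": 0.08, "ay": -0.34, "az": -0.9, "gripper": 0.5}, {"dx": 0, "dy": 0, "dz": 0, "ax": 0.08, "ay": -0.34, "az": -0.9, "gripper": 0.5}, {"dx": 0, "dy": 0, "dz": 0, "ax": 0.08, "ay": -0.34, "az": -0.9, "gripper": 0.5}, {"dx": 0, "dy": 0, "dz": 0, "ax": 0, "ay": 0, "az": 0, "gripper": 0.5}]}}

```text
clock: 41.58
eef_pos: [488.9, -89.4, 168.1]
eef_rot: [-3.14, 0.344, -2.996]
wrist_force: [0.2, 0.4, -1.8]
finger_gap: 65.5
finger_force: 30.0
```

```bash
python3 - <<'E'
from h import *
print(findcase());a=place(1,1,100,-11.6);b=place(1,1,49.5,-11.6);plan((a[0],98.5,-25),(b[0],98.5,-25))
E
```

```text
(array([ 5.73731e+02, -1.22388e+02,  1.96000e-01]), np.float64(-88.0))
t 41.6 pos [489.4 -89.6 168.6] joints [-0.34  0.06  1.95  0.21  0.83 -2.17] gap 65.9
shift [0.52 0.02 1.64] turn [-0.01 -0.53 -0.03]
shift [ 0.53 -0.    1.14] turn [0. 0. 0.]
```

{"method": "jog_arm", "body": {"commands": [{"dx": 0.26, "dy": 0.01, "dz": 0.82, "ax": 0, "ay": 0, "az": 0, "gripper": 0.5}, {"dx": 0.26, "dy": 0.01, "dz": 0.82, "ax": 0, "ay": 0, "az": 0, "gripper": 0.5}, {"dx": 0, "dy": 0, "dz": 0, "ax": 0, "ay": -0.53, "az": -0.03, "gripper": 0.5}, {"dx": 0, "dy": 0, "dz": 0, "ax": 0, "ay": 0, "az": 0, "gripper": 0.5}]}}

```text
clock: 42.12
eef_pos: [491.8, -88.7, 99.5]
eef_rot: [-3.14, 0.436, -2.993]
wrist_force: [0.6, -0.2, -1.2]
finger_gap: 65.7
finger_force: 30.0
```

```bash
python3 - <<'E'
from h import *
b=place(1,1,49.5,-11.6);plan((b[0],98.5,-25))
E
```

```text
t 42.1 pos [491.8 -88.7  99.5] joints [-0.36  0.15  2.07  0.39  0.57 -2.37] gap 65.7
shift [0.53 0.   1.13] turn [-0.01 -0.    0.  ]
```

{"method": "jog_arm", "body": {"commands": [{"dx": 0.27, "dy": 0, "dz": 0.57, "ax": 0, "ay": 0, "az": 0, "gripper": 0.5}, {"dx": 0.27, "dy": 0, "dz": 0.57, "ax": 0, "ay": 0, "az": 0, "gripper": 0.5}, {"dx": 0, "dy": 0, "dz": 0, "ax": 0, "ay": 0, "az": 0, "gripper": 0.5}]}}

```text
clock: 42.5
eef_pos: [492.5, -88.7, 49.3]
eef_rot: [-3.139, 0.436, -2.991]
wrist_force: [0.6, 0.3, -1.3]
finger_gap: 65.5
finger_force: 30.0
```

```bash
python3 - <<'E'
from h import *
b=place(1,1,49.5,-11.6);plan((b[0],98.5,-25))
E
```

```text
t 42.5 pos [492.5 -88.7  49.3] joints [-0.36  0.25  2.1   0.49  0.45 -2.49] gap 65.5
shift [ 0.01  0.01 -0.01] turn [-0.01 -0.    0.01]
```

Release and rise, then straighten the tool on the way to the bar knob.

{"method": "jog_arm", "body": {"commands": [{"dx": 0, "dy": 0, "dz": 0, "ax": 0, "ay": 0, "az": 0, "gripper": 0.1}, {"dx": 0, "dy": 0, "dz": 0, "ax": 0, "ay": 0, "az": 0, "gripper": 0.1}, {"dx": 0, "dy": 0, "dz": 0, "ax": 0, "ay": 0, "az": 0, "gripper": 0.1}, {"dx": -0.42, "dy": 0, "dz": -0.91, "ax": 0, "ay": 0, "az": 0, "gripper": 0.1}, {"dx": -0.42, "dy": 0, "dz": -0.91, "ax": 0, "ay": 0, "az": 0, "gripper": 0.1}, {"dx": -0.42, "dy": 0, "dz": -0.91, "ax": 0, "ay": 0, "az": 0, "gripper": 0.1}, {"dx": -0.42, "dy": 0, "dz": -0.91, "ax": 0, "ay": 0, "az": 0, "gripper": 0.1}]}}

```text
clock: 43.38
eef_pos: [491.0, -88.4, 212.2]
eef_rot: [-3.136, 0.439, -2.989]
wrist_force: [0.6, -0.2, 0.1]
finger_gap: 84.7
finger_force: 0.0
```

```bash
python3 - <<'E'
from h import *
print(findcase())
c=cams.camera("scene"); a=c["image"][150:310,140:370,::-1];cv2.imwrite("pics/s8.png",cv2.resize(a,None,fx=3.3,fy=3.3,interpolation=cv2.INTER_CUBIC))
c=cams.camera("top");im=c["image"].astype(int)
# knob: dark blob near expected
u,v=w2p(c,[450,-374,78]).round().astype(int);print("exp",u,v)
g=im.max(2)[v-25:v+26,u-25:u+26];m=(g<70).astype(np.uint8);n,l,st,ce=cv2.connectedComponentsWithStats(m)
for i in range(1,n):
    if st[i,4]>10: x,y=ce[i]+[u-25,v-25];print(st[i,4],x,y,p2w(c,x,y,70))
E
```

```text
(array([ 5.73624e+02, -1.22585e+02,  1.96000e-01]), np.float64(-90.3))
exp 384 241
```

View pics/s8.png

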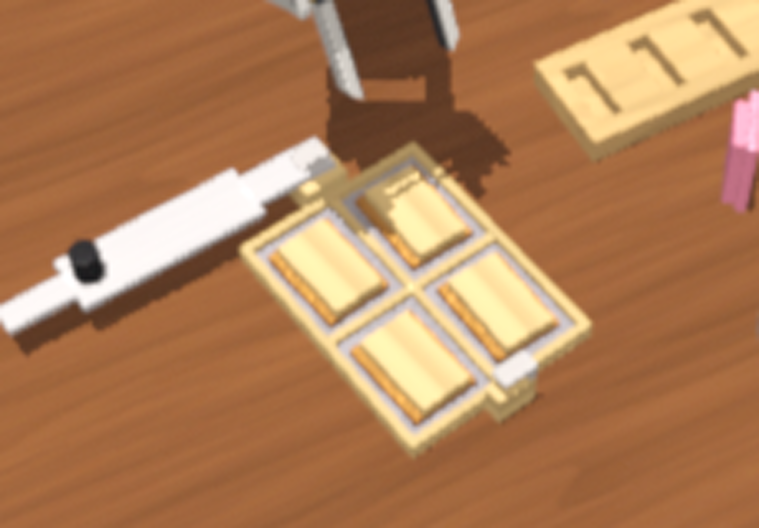

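All four are seated flat, back up. The bar knob shows at crop (84,245). I'll locate it and go there.

```bash
sed -i 's/^CASE=.*/CASE=(np.array([573.7,-122.4]),0.194)/' h.py; python3 - <<'E'
from h import *
c=cams.camera("scene");print(crop2w(c,[(84,246)],3.3,(140,150),78))
plan(((448,-374.6,200),6.7,0),((448,-374.6,58),6.7,0))
E
```

```text
[[ 444.3965664  -367.33002727   78.        ]]
t 43.6 pos [491.3 -88.4 210.7] joints [-0.36 -0.03  1.96  0.28  0.84 -2.23] gap 84.6
shift [ 2.07 -6.91 -0.64] turn [2.   1.97 9.04]
shift [0.   0.   3.55] turn [0. 0. 0.]
```

{"method": "jog_arm", "body": {"commands": [{"dx": 0.26, "dy": -0.86, "dz": -0.08, "ax": 0, "ay": 0, "az": 0, "gripper": 0.4}, {"dx": 0.26, "dy": -0.86, "dz": -0.08, "ax": 0, "ay": 0, "az": 0, "gripper": 0.4}, {"dx": 0.26, "dy": -0.86, "dz": -0.08, "ax": 0, "ay": 0, "az": 0, "gripper": 0.4}, {"dx": 0.26, "dy": -0.86, "dz": -0.08, "ax": 0, "ay": 0, "az": 0, "gripper": 0.4}, {"dx": 0.26, "dy": -0.86, "dz": -0.08, "ax": 0, "ay": 0, "az": 0, "gripper": 0.4}, {"dx": 0.26, "dy": -0.86, "dz": -0.08, "ax": 0, "ay": 0, "az": 0, "gripper": 0.4}, {"dx": 0.26, "dy": -0.86, "dz": -0.08, "ax": 0, "ay": 0, "az": 0, "gripper": 0.4}, {"dx": 0.26, "dy": -0.86, "dz": -0.08, "ax": 0, "ay": 0, "az": 0, "gripper": 0.4}]}}

```text
clock: 44.58
eef_pos: [480.1, -334.4, 222.3]
eef_rot: [-3.119, 0.367, -3.065]
wrist_force: [0.6, -0.5, 0.6]
finger_gap: 56.1
finger_force: 0.0
```

{"method": "jog_arm", "body": {"commands": [{"dx": 0, "dy": 0, "dz": 0, "ax": 0.2, "ay": 0.2, "az": 0.9, "gripper": 0.4}, {"dx": 0, "dy": 0, "dz": 0, "ax": 0.2, "ay": 0.2, "az": 0.9, "gripper": 0.4}, {"dx": 0, "dy": 0, "dz": 0, "ax": 0.2, "ay": 0.2, "az": 0.9, "gripper": 0.4}, {"dx": 0, "dy": 0, "dz": 0, "ax": 0.2, "ay": 0.2, "az": 0.9, "gripper": 0.4}, {"dx": 0, "dy": 0, "dz": 0, "ax": 0.2, "ay": 0.2, "az": 0.9, "gripper": 0.4}, {"dx": 0, "dy": 0, "dz": 0, "ax": 0.2, "ay": 0.2, "az": 0.9, "gripper": 0.4}, {"dx": 0, "dy": 0, "dz": 0, "ax": 0.2, "ay": 0.2, "az": 0.9, "gripper": 0.4}, {"dx": 0, "dy": 0, "dz": 0, "ax": 0.2, "ay": 0.2, "az": 0.9, "gripper": 0.4}, {"dx": 0, "dy": 0, "dz": 0, "ax": 0.2, "ay": 0.2, "az": 0.9, "gripper": 0.4}, {"dx": 0, "dy": 0, "dz": 0, "ax": 0.2, "ay": 0.2, "az": 0.9, "gripper": 0.4}]}}

```text
clock: 45.82
eef_pos: [480.2, -333.5, 222.1]
eef_rot: [-3.064, 0.017, 1.607]
wrist_force: [-1.2, 0.2, 0.1]
finger_gap: 56.5
finger_force: 0.0
```

```bash
python3 - <<'E'
from h import *
print(findcase());plan(((447,-373.5,58),6.7,0))
c=cams.camera("wrist");im=c["image"];print(w2p(c,[447,-373.5,78]))
m=(im.max(2)<45).astype(np.uint8);m[230:]=0;n,l,st,ce=cv2.connectedComponentsWithStats(m)
for i in range(1,n):
    if st[i,4]>100: print(st[i],p2w(c,*ce[i],72))
E
```

```text
(array([ 5.73032e+02, -1.21650e+02,  1.89000e-01]), np.float64(-115.7))
t 45.9 pos [ 480.3 -333.7  221.9] joints [-0.64  0.41  1.36 -0.06  1.43 -0.66] gap 56.6
shift [-0.91 -0.53  4.17] turn [-0.46  0.07 -0.51]
[256.12602543 234.68958103]
[252 216  20  14 135] [ 453.74732306 -359.57747673   72.        ]
```

{"method": "jog_arm", "body": {"commands": [{"dx": 0, "dy": 0, "dz": 0, "ax": -0.46, "ay": 0.07, "az": -0.51, "gripper": 0.4}, {"dx": 0, "dy": 0, "dz": 0, "ax": 0, "ay": 0, "az": 0, "gripper": 0.4}]}}

```text
clock: 46.18
eef_pos: [479.7, -334.0, 223.3]
eef_rot: [3.137, 0.004, 1.702]
wrist_force: [0.7, -0.2, 0.5]
finger_gap: 56.2
finger_force: 0.0
```

```bash
python3 - <<'E'
from h import *
plan(((449,-373,58),6.7,0))
E
```

```text
t 46.2 pos [ 479.7 -334.   223.3] joints [-0.67  0.37  1.41  0.    1.36 -0.8 ] gap 56.2
shift [-0.85 -0.91  4.13] turn [0.03 0.02 0.08]
```

{"method": "jog_arm", "body": {"commands": [{"dx": -0.43, "dy": -0.46, "dz": 0.4, "ax": 0.03, "ay": 0.02, "az": 0.08, "gripper": 0.4}, {"dx": -0.42, "dy": -0.45, "dz": 0.4, "ax": 0, "ay": 0, "az": 0, "gripper": 0.4}, {"dx": 0, "dy": 0, "dz": 0.85, "ax": 0, "ay": 0, "az": 0, "gripper": 0.4}, {"dx": 0, "dy": 0, "dz": 0.85, "ax": 0, "ay": 0, "az": 0, "gripper": 0.4}, {"dx": 0, "dy": 0, "dz": 0, "ax": 0, "ay": 0, "az": 0, "gripper": 0.4}]}}

```text
clock: 46.8
eef_pos: [447.7, -371.2, 121.6]
eef_rot: [-3.138, -0.003, 1.687]
wrist_force: [0.3, 1.0, 0.1]
finger_gap: 56.4
finger_force: 0.0
```

```bash
python3 - <<'E'
from h import *
plan(((449,-373,58),6.7,0))
c=cams.camera("wrist");cv2.imwrite("pics/w9.png",c["image"][:,:,::-1])
E
```

```text
t 46.8 pos [ 447.7 -371.2  121.6] joints [-0.75  0.46  1.52 -0.    1.16 -0.87] gap 56.4
shift [-0.05  0.03  1.59] turn [-0.02 -0.02 -0.  ]
```

View pics/w9.png

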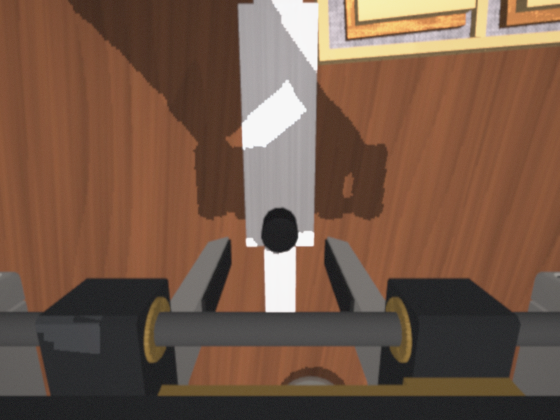

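The knob is at (280,230), centred between the fingers.

{"method": "jog_arm", "body": {"commands": [{"dx": -0.05, "dy": 0.03, "dz": 0.8, "ax": 0, "ay": 0, "az": 0, "gripper": 0.4}, {"dx": 0, "dy": 0, "dz": 0.8, "ax": 0, "ay": 0, "az": 0, "gripper": 0.4}, {"dx": 0, "dy": 0, "dz": 0, "ax": 0, "ay": 0, "az": 0, "gripper": 0.62}, {"dx": 0, "dy": 0, "dz": 0, "ax": 0, "ay": 0, "az": 0, "gripper": 0.62}], "squeeze": 5}}

```text
clock: 47.35
eef_pos: [450.9, -374.6, 62.1]
eef_rot: [3.14, 0.002, 1.687]
wrist_force: [0.5, -0.5, 0.7]
finger_gap: 39.9
finger_force: 0.0
```

{"method": "jog_arm", "body": {"commands": [{"dx": 0.02, "dy": 0.49, "dz": 0, "ax": 0, "ay": 0, "az": -0.5, "gripper": 0.62}, {"dx": 0.02, "dy": 0.49, "dz": 0, "ax": 0, "ay": 0, "az": -0.5, "gripper": 0.62}, {"dx": 0.02, "dy": 0.49, "dz": 0, "ax": 0, "ay": 0, "az": -0.5, "gripper": 0.62}, {"dx": 0.02, "dy": 0.49, "dz": 0, "ax": 0, "ay": 0, "az": -0.5, "gripper": 0.62}, {"dx": 0.02, "dy": 0.49, "dz": 0, "ax": 0, "ay": 0, "az": -0.5, "gripper": 0.62}, {"dx": 0.02, "dy": 0.49, "dz": 0, "ax": 0, "ay": 0, "az": -0.5, "gripper": 0.62}, {"dx": 0, "dy": 0, "dz": 0, "ax": 0, "ay": 0, "az": 0, "gripper": 0.62}]}}

```text
clock: 48.22
eef_pos: [559.6, -331.1, 61.7]
eef_rot: [3.141, 0.003, 2.211]
wrist_force: [-1.2, 0.4, -0.0]
finger_gap: 35.5
finger_force: 0.0
```

```bash
cat >> h.py <<'E'
def bar(p):
    t,th=CASE;pv=t-155*np.array([np.cos(th),np.sin(th)]);d=p[:2]-pv;a=np.arctan2(d[1],d[0])
    th2=th-a;k=lambda q:(*(pv+224*np.array([np.cos(th-q),np.sin(th-q)])),58)
    print("r",np.hypot(*d),"theta",th2);return k,th
E
python3 - <<'E'
from h import *
s=manip.read_state();k,th=bar(s["eef_pos"]);a=.6;plan((k(a),np.degrees(th-a)+90,0));print(findcase(),s["finger_force"],s["wrist_force"])
E
```

```text
r 225.86564084754926 theta 1.1075716669440834
t 48.2 pos [ 559.6 -331.1   61.7] joints [-0.59  0.67  1.35 -0.    1.12 -1.23] gap 35.5
shift [0.8  2.71 0.09] turn [ 0.    0.02 -3.  ]
(array([ 5.72954e+02, -1.21158e+02,  1.83000e-01]), np.float64(-103.4)) 0.0 [-1.20120172  0.44482604 -0.00471177]
```

{"method": "jog_arm", "body": {"commands": [{"dx": 0.04, "dy": 0.49, "dz": 0.05, "ax": 0, "ay": 0, "az": -0.5, "gripper": 0.62}, {"dx": 0.03, "dy": 0.49, "dz": 0.05, "ax": 0, "ay": 0, "az": -0.5, "gripper": 0.62}, {"dx": 0.02, "dy": 0.49, "dz": 0, "ax": 0, "ay": 0, "az": -0.5, "gripper": 0.62}, {"dx": 0.02, "dy": 0.49, "dz": 0, "ax": 0, "ay": 0, "az": -0.5, "gripper": 0.62}, {"dx": 0.02, "dy": 0.49, "dz": 0, "ax": 0, "ay": 0, "az": -0.5, "gripper": 0.62}, {"dx": 0.02, "dy": 0.49, "dz": 0, "ax": 0, "ay": 0, "az": -0.5, "gripper": 0.62}, {"dx": 0.02, "dy": 0.49, "dz": 0, "ax": 0, "ay": 0, "az": -0.5, "gripper": 0.62}, {"dx": 0, "dy": 0, "dz": 0, "ax": 0, "ay": 0, "az": 0, "gripper": 0.62}]}}

```text
clock: 49.28
eef_pos: [637.2, -220.9, 56.7]
eef_rot: [-3.141, 0.001, 2.82]
wrist_force: [-0.2, -0.3, 0.5]
finger_gap: 35.7
finger_force: 0.0
```

```bash
python3 - <<'E'
from h import *
s=manip.read_state();k,th=bar(s["eef_pos"]);a=.15;plan((k(a),np.degrees(th-a)+90,0));print(findcase(),s["finger_force"],s["wrist_force"])
E
```

```text
r 226.30033287764695 theta 0.5022942900983332
t 49.3 pos [ 637.2 -220.9   56.7] joints [-0.39  0.72  1.27 -0.    1.15 -1.64] gap 35.7
shift [ 0.43  1.93 -0.03] turn [-0.    0.01 -2.1 ]
(array([ 5.70470e+02, -1.06713e+02,  1.94000e-01]), np.float64(-56.0)) 0.0 [-0.24773196 -0.26062317  0.4538582 ]
```

```bash
python3 - <<'E'
from h import *
c=cams.camera("top");im=c["image"].astype(float);t,th=CASE
ex=np.array([np.cos(th),np.sin(th)]);ey=np.array([-ex[1],ex[0]])
for xs in(np.arange(-110,-20,6),np.arange(20,110,6)):
  row=[]
  for y in range(70,126,4):
    v=[im[tuple(w2p(c,[*(t+x*ex+y*ey),18])[::-1].round().astype(int))] for x in xs];v=np.mean(v,0);row.append((y,int(v[0]-v[2]),int(v[1])))
  print(row)
E
```

```text
[(70, 48, 144), (74, 51, 147), (78, 45, 153), (82, 47, 157), (86, 61, 156), (90, 57, 153), (94, 32, 163), (98, 24, 169), (102, 34, 181), (106, 47, 188), (110, 65, 184), (114, 78, 130), (118, 77, 116), (122, 80, 114)]
[(70, 45, 244), (74, 38, 245), (78, 33, 245), (82, 34, 246), (86, 73, 240), (90, 93, 226), (94, 42, 218), (98, 6, 224), (102, 23, 236), (106, 42, 246), (110, 78, 238), (114, 103, 148), (118, 95, 113), (122, 96, 116)]
```

The +y rim has moved about 15 mm, so the case seems to have been knocked. I'll re-measure where the case and the bar are now.

```bash
python3 - <<'E'
from h import *
for g in((570,-106,.19),(573,-110,.25),(575,-100,.15)): print(findcase(np.array(g)))
c=cams.camera("scene"); a=c["image"][150:310,170:400,::-1];cv2.imwrite("pics/s9.png",cv2.resize(a,None,fx=3.4,fy=3.4,interpolation=cv2.INTER_CUBIC))
E
```

```text
(array([ 5.70476e+02, -1.06772e+02,  1.94000e-01]), np.float64(-56.6))
(array([ 5.70554e+02, -1.06674e+02,  1.95000e-01]), np.float64(-56.3))
(array([ 5.70438e+02, -1.06744e+02,  1.91000e-01]), np.float64(-56.2))
```

View pics/s9.png

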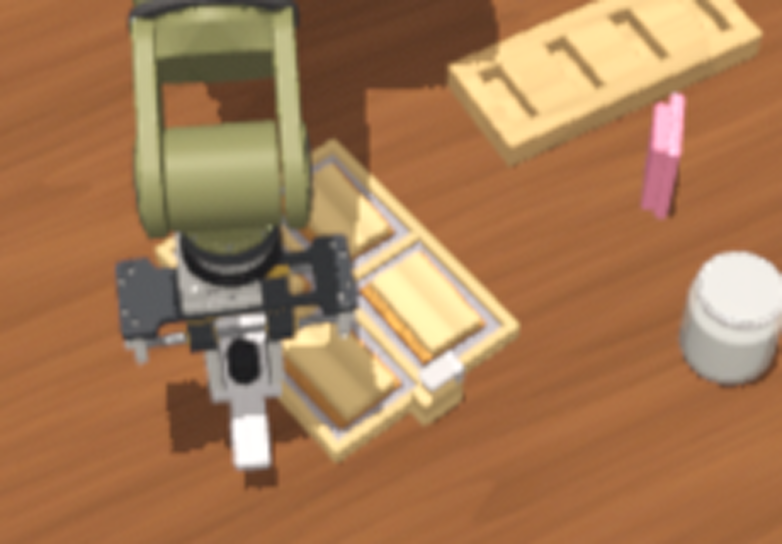

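```bash
sed -i 's/^CASE=.*/CASE=(np.array([570.5,-106.7]),0.194)/' h.py; python3 - <<'E'
from h import *
c=cams.camera("scene");k=crop2w(c,[(243,350)],3.4,(170,150),78)[0];print(k)
print(crop2w(c,[(232,468),(270,465)],3.4,(170,150),40))
bar(k);s=manip.read_state();bar(s["eef_pos"]);print(s["eef_pos"])
# corner check: far-right corner (338,460), far-left (519,325) at z~0/18
print(crop2w(c,[(519,322)],3.4,(170,150),18),crop2w(c,[(338,447)],3.4,(170,150),18))
t,th=CASE;ex=np.array([np.cos(th),np.sin(th)]);ey=np.array([-ex[1],ex[0]]);print(t+128*ex+98*ey,t+128*ex-98*ey)
E
```

```text
[ 628.28405763 -216.46212426   78.        ]
[[ 701.0880198  -262.40205001   40.        ]
 [ 712.44454012 -234.60368893   40.        ]]
r 224.5639809443994 theta 0.5576771461240275
r 234.4984428769261 theta 0.5655309696616991
[ 636.90688451 -221.71460659   55.94255159]
[[674.96810453  15.33670838  18.        ]] [[ 711.74033209 -174.53119913   18.        ]]
[677.20587275  14.13814266] [ 714.9918093  -178.18508267]
```

The scene view confirms the case moved by about 15 mm. The knob at (243,350) sits 10 mm further in than the tool. The fingers still straddle it, so I'll re-centre and continue on the new arc.

```bash
python3 - <<'E'
from h import *
s=manip.read_state();k,th=bar(s["eef_pos"])
plan(*[(k(a),np.degrees(th-a)+90,0) for a in (.57,.2)])
E
```

```text
r 234.4984428769261 theta 0.5655309696616991
t 49.6 pos [ 636.9 -221.7   55.9] joints [-0.39  0.73  1.27 -0.    1.15 -1.64] gap 35.4
shift [ 0.26 -0.01 -0.05] turn [-0.    0.    0.31]
shift [0.38 2.03 0.  ] turn [ 0.    0.   -2.12]
```

{"method": "jog_arm", "body": {"commands": [{"dx": 0.26, "dy": 0, "dz": -0.03, "ax": 0, "ay": 0, "az": 0.31, "gripper": 0.62}, {"dx": 0.015, "dy": 0.41, "dz": 0, "ax": 0, "ay": 0, "az": -0.42, "gripper": 0.62}, {"dx": 0.015, "dy": 0.41, "dz": 0, "ax": 0, "ay": 0, "az": -0.42, "gripper": 0.62}, {"dx": 0.015, "dy": 0.41, "dz": 0, "ax": 0, "ay": 0, "az": -0.42, "gripper": 0.62}, {"dx": 0, "dy": 0, "dz": 0, "ax": 0, "ay": 0, "az": 0, "gripper": 0.62}]}}

```text
clock: 50.25
eef_pos: [640.2, -169.8, 57.1]
eef_rot: [-3.141, 0.0, 2.987]
wrist_force: [-0.3, 0.1, 0.2]
finger_gap: 35.6
finger_force: 0.0
```

```bash
python3 - <<'E'
from h import *
s=manip.read_state();k,th=bar(s["eef_pos"])
plan(*[(k(a),np.degrees(th-a)+90,0) for a in (.1,)]);print(findcase(),s["wrist_force"],s["finger_force"])
E
```

```text
r 224.2852768555746 theta 0.34281855108775927
t 50.2 pos [ 640.2 -169.8   57.1] joints [-0.31  0.7   1.31 -0.    1.13 -1.73] gap 35.6
shift [ 0.18  1.35 -0.02] turn [-0.    0.   -1.42]
(array([ 5.70998e+02, -1.08543e+02,  2.12000e-01]), np.float64(-52.0)) [-0.27252534  0.05173401  0.18404941] 0.0
```

{"method": "jog_arm", "body": {"commands": [{"dx": 0.02, "dy": 0.45, "dz": 0, "ax": 0, "ay": 0, "az": -0.47, "gripper": 0.62}, {"dx": 0.02, "dy": 0.45, "dz": 0, "ax": 0, "ay": 0, "az": -0.47, "gripper": 0.62}, {"dx": 0.02, "dy": 0.45, "dz": 0, "ax": 0, "ay": 0, "az": -0.47, "gripper": 0.62}, {"dx": 0, "dy": 0, "dz": 0, "ax": 0, "ay": 0, "az": 0, "gripper": 0.62}]}}

```text
clock: 50.8
eef_pos: [641.6, -116.5, 57.1]
eef_rot: [-3.141, 0.0, -3.051]
wrist_force: [-0.3, -0.5, 1.1]
finger_gap: 35.4
finger_force: 0.0
```

{"method": "jog_arm", "body": {"commands": [{"dx": 0, "dy": 0.2, "dz": 0, "ax": 0, "ay": 0, "az": -0.2, "gripper": 0.62}, {"dx": 0, "dy": 0.2, "dz": 0, "ax": 0, "ay": 0, "az": -0.2, "gripper": 0.62}, {"dx": 0, "dy": 0, "dz": 0, "ax": 0, "ay": 0, "az": 0, "gripper": 0.62}]}}

```text
clock: 51.18
eef_pos: [639.9, -100.2, 57.1]
eef_rot: [-3.141, 0.0, -2.98]
wrist_force: [0.8, 0.4, 0.5]
finger_gap: 35.4
finger_force: 0.0
```

```bash
python3 - <<'E'
from h import *
s=manip.read_state();k,th=bar(s["eef_pos"])
plan(*[(k(a),np.degrees(th-a)+90,0) for a in (0,)]);print(findcase(),s["wrist_force"],s["finger_force"])
E
```

```text
r 224.45690465849117 theta 0.031137855290110372
t 51.2 pos [ 639.9 -100.2   57.1] joints [-0.21  0.67  1.36 -0.    1.11 -1.94] gap 35.4
shift [ 0.01  0.17 -0.02] turn [-0.    0.   -0.18]
(array([ 5.71755e+02, -1.12216e+02,  1.94000e-01]), np.float64(-44.1)) [0.79166235 0.40333916 0.45248606] 0.0
```

{"method": "jog_arm", "body": {"commands": [{"dx": 0, "dy": 0.12, "dz": 0, "ax": 0, "ay": 0, "az": -0.1, "gripper": 0.62}, {"dx": 0, "dy": 0, "dz": 0, "ax": 0, "ay": 0, "az": 0, "gripper": 0.62}]}}

```text
clock: 51.48
eef_pos: [639.1, -95.6, 57.1]
eef_rot: [-3.141, 0.0, -2.962]
wrist_force: [-0.4, 0.0, 0.4]
finger_gap: 35.5
finger_force: 0.0
```

{"method": "jog_arm", "body": {"commands": [{"dx": 0, "dy": 0.08, "dz": 0, "ax": 0, "ay": 0, "az": -0.05, "gripper": 0.62}, {"dx": 0, "dy": 0, "dz": 0, "ax": 0, "ay": 0, "az": 0, "gripper": 0.62}]}}

```text
clock: 51.72
eef_pos: [638.6, -92.5, 57.1]
eef_rot: [-3.141, 0.0, -2.954]
wrist_force: [0.0, -0.6, 0.0]
finger_gap: 35.9
finger_force: 0.0
```

{"method": "jog_arm", "body": {"commands": [{"dx": 0, "dy": 0.05, "dz": 0, "ax": 0, "ay": 0, "az": 0, "gripper": 0.62}, {"dx": 0, "dy": 0, "dz": 0, "ax": 0, "ay": 0, "az": 0, "gripper": 0.62}]}}

```text
clock: 51.98
eef_pos: [638.5, -92.0, 57.1]
eef_rot: [-3.139, 0.001, -2.955]
wrist_force: [2.6, -9.5, -3.3]
finger_gap: 36.4
finger_force: 5.0
```

The bar reached its stop: about 10 N of push at the end. Open, rise clear and verify.

{"method": "jog_arm", "body": {"commands": [{"dx": 0, "dy": 0, "dz": 0, "ax": 0, "ay": 0, "az": 0, "gripper": 0.62}, {"dx": 0, "dy": 0, "dz": 0, "ax": 0, "ay": 0, "az": 0, "gripper": 0.5}, {"dx": 0, "dy": 0, "dz": 0, "ax": 0, "ay": 0, "az": 0, "gripper": 0.5}, {"dx": 0, "dy": 0, "dz": -0.8, "ax": 0, "ay": 0, "az": 0, "gripper": 0.5}, {"dx": 0, "dy": 0, "dz": -0.9, "ax": 0, "ay": 0, "az": 0, "gripper": 0.5}, {"dx": 0, "dy": 0, "dz": -0.9, "ax": 0, "ay": 0, "az": 0, "gripper": 0.5}, {"dx": 0, "dy": 0, "dz": -0.9, "ax": 0, "ay": 0, "az": 0, "gripper": 0.5}]}}

```text
clock: 52.85
eef_pos: [638.0, -90.4, 198.3]
eef_rot: [3.142, 0.0, -2.954]
wrist_force: [-0.7, -0.1, 0.4]
finger_gap: 47.1
finger_force: 0.0
```

{"method": "jog_arm", "body": {"commands": [{"dx": 0, "dy": 1, "dz": 0, "ax": 0, "ay": 0, "az": 0, "gripper": 0.5}, {"dx": 0, "dy": 1, "dz": 0, "ax": 0, "ay": 0, "az": 0, "gripper": 0.5}, {"dx": 0, "dy": 1, "dz": 0, "ax": 0, "ay": 0, "az": 0, "gripper": 0.5}, {"dx": 0, "dy": 1, "dz": 0, "ax": 0, "ay": 0, "az": 0, "gripper": 0.5}, {"dx": 0, "dy": 1, "dz": 0, "ax": 0, "ay": 0, "az": 0, "gripper": 0.5}, {"dx": 0, "dy": 1, "dz": 0, "ax": 0, "ay": 0, "az": 0, "gripper": 0.5}, {"dx": 0, "dy": 1, "dz": 0, "ax": 0, "ay": 0, "az": 0, "gripper": 0.5}]}}

```text
clock: 53.72
eef_pos: [585.5, 185.9, 197.1]
eef_rot: [3.142, 0.0, -2.954]
wrist_force: [0.5, 0.7, -0.3]
finger_gap: 46.9
finger_force: 0.0
```

```bash
python3 - <<'E'
from h import *
p,f=findcase();print(p,f)
a=cams.camera("scene")["image"][150:310,170:400,::-1];a=cv2.resize(a,None,fx=2.2,fy=2.2,interpolation=cv2.INTER_CUBIC)
b=cams.camera("top")["image"][145:265,240:345,::-1];b=cv2.resize(b,(int(105*600/120*.95),int(600*.95)),interpolation=cv2.INTER_CUBIC)
o=np.zeros((570,800,3),np.uint8);a=cv2.resize(a,(300,209)) ;o[:209,:300]=a;o[:,800-b.shape[1]:]=b
cv2.imwrite("pics/end.png",o)
c=cams.camera("top");im=c["image"];m=(im.max(2)<90).astype(np.uint8);u,v=w2p(c,[638,-95,78]).astype(int);n,l,st,ce=cv2.connectedComponentsWithStats(m[v-12:v+13,u-12:u+13])
C=(p[:2],p[2])
import h;h.CASE=C
for i in range(1,n):
    if st[i,4]>6: k=p2w(c,*(ce[i]+[u-12,v-12]),72);print(st[i,4],k);h.bar(k)
E
```

```text
[ 5.70411e+02 -1.09831e+02  1.97000e-01] -116.8
```

View pics/end.png

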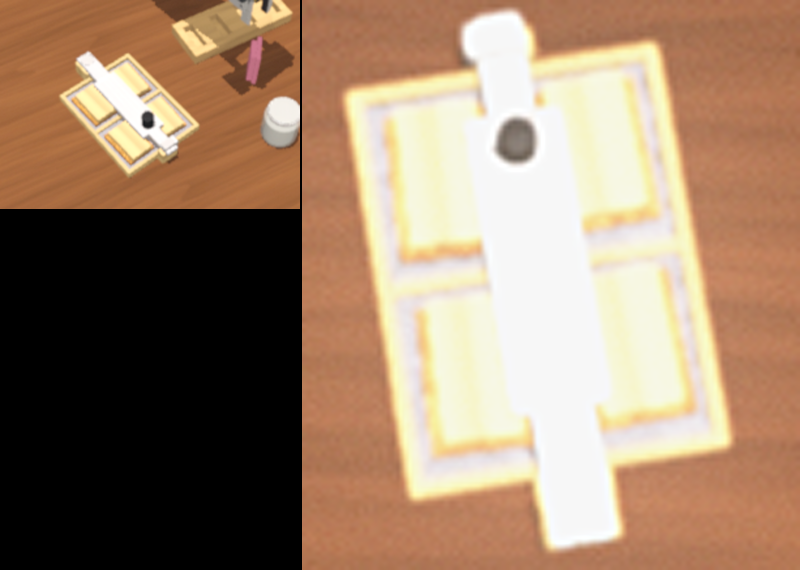

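The last picture shows the bar in line with the case: knob at (517,140), pivot end at (582,530), the tip inside the keeper at (497,40). All four frames lie flat, back up, in their own pockets.

```bash
python3 -c "
from cell import job
print(job.sign_off())"
```

```text
the job is handed in; nothing more can be done
None
```

I handed the job in: all four frames lie glass-down, each in its own pocket, and the bar is swung home into its keeper. The case shifted about 15 mm during the final swing, either the expected knock or the bar dragging it, and I re-aimed before finishing.

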